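Unlock the film box and hang out the drying clips

TASK

Get the shelf ready for tonight's developing: the canisters stand in the way of the wooden box's tray, so slide each one along the shelf, never lifting it, into a brass ring of its own, and draw the locking pin up out of its bore and park it hanging upright in the side notch on the box's left flank. Then pull the tray all the way out and hang every film clip in it by its eye on the peg rack, one to a peg. Finally push the tray fully home, leaving the pin in the notch, the canisters in their rings and the other things on the shelf where they are.

Things in the scene. Friction and masses are not known exactly. Their poses are not given: they have to be found in the camera images.
- box: Wooden box, 170 deep x 180 wide x 94 high, fixed to the shelf, with a pull-out tray whose front fills its front. Origin on the shelf under the middle of the front face; x points into the box, away from the robot, y to its left, z up. On its left flank near the front is a steel ledge 10 thick, top at z = 94, with the side notch.
- bore (a point): Mouth of the bore (11 mm, right through) at the top of the steel lug on the front edge of the box's roof, 16 in front of the face, 78 left of the middle, 102 above the shelf; axes as the box. The lug is 32 x 30 x 16 high. The locking pin stands in it at the start and hangs down in front of the tray front.
- notch (a point): Middle of the side notch at the top face of the ledge on the box's left flank; axes as the box. The notch is a 13 mm wide slot, open to the left (+y) where the ledge ends 15 mm farther out, closed 11 mm to the right; a steel prong 16 wide on either side of it.
- pin: Locking pin, upright: 9 mm steel stem reaching 45 down, a collar 24 across and 4 thick, above it a round brass grip 15 across and 34 tall. Origin on the underside of the collar, z up along the grip. At the start the collar lies on the lug; parked, the stem hangs in the side notch with the collar on the ledge.
- tray (a joint): How far the tray is pulled out of the box (m): 0 is fully home, 0.13 the stop; it slides towards the box's -x with about 2 N friction.
- tray_handle (a point): Middle of the tray's steel handle bar: a round bar 10 thick, 84 long along the box's y, standing 50 in front of the tray front and 72 above the shelf; axes as the box.
- ring0 (a point): Centre of the left one of two brass rings (82 across) on the thin grey felt runner on the shelf; at shelf height, the runner is flush.
- ring1 (a point): Centre of the right brass ring, 92 from the other.
- canister0: Aluminium film canister, 55 across and 55 high with a small 8 mm high knob on top, 220 g, standing on the shelf in front of the box in the tray's way. Origin at the centre of its underside. May be absent.
- canister1: Aluminium film canister, 55 across and 55 high with a small 8 mm high knob on top, 220 g, standing on the shelf in front of the box in the tray's way. Origin at the centre of its underside. May be absent.
- clip0: Steel film drying clip, 9 thick (x), 40 wide (y), 64 high (z), 50 g; origin under its centre. Jaw z 0 to 20, square 18 mm eye through it along x centred at z = 29, gripping ear 22 wide on top, z 43 to 64. Stands in a 22 deep slot in the tray, 42 or 88 behind the tray front's face, 36 left or right of the middle; tray floor at height 14. May be absent.
- clip1: Steel film drying clip, 9 thick (x), 40 wide (y), 64 high (z), 50 g; origin under its centre. Jaw z 0 to 20, square 18 mm eye through it along x centred at z = 29, gripping ear 22 wide on top, z 43 to 64. Stands in a 22 deep slot in the tray, 42 or 88 behind the tray front's face, 36 left or right of the middle; tray floor at height 14. May be absent.
- clip2: Steel film drying clip, 9 thick (x), 40 wide (y), 64 high (z), 50 g; origin under its centre. Jaw z 0 to 20, square 18 mm eye through it along x centred at z = 29, gripping ear 22 wide on top, z 43 to 64. Stands in a 22 deep slot in the tray, 42 or 88 behind the tray front's face, 36 left or right of the middle; tray floor at height 14. May be absent.
- clip3: Steel film drying clip, 9 thick (x), 40 wide (y), 64 high (z), 50 g; origin under its centre. Jaw z 0 to 20, square 18 mm eye through it along x centred at z = 29, gripping ear 22 wide on top, z 43 to 64. Stands in a 22 deep slot in the tray, 42 or 88 behind the tray front's face, 36 left or right of the middle; tray floor at height 14. May be absent.
- peg0 (a point): Middle of peg 0 of the wooden peg rack, on its axis (0 is leftmost, 60 apart). x points along the peg away from the robot, y left, z up. The peg is a brass rod 8 thick: free end 25 nearer the robot, 6 degrees higher; the rack's cross bar begins at x = 25, its top 8 above this point.
- peg1 (a point): Middle of peg 1 of the wooden peg rack, on its axis (0 is leftmost, 60 apart). x points along the peg away from the robot, y left, z up. The peg is a brass rod 8 thick: free end 25 nearer the robot, 6 degrees higher; the rack's cross bar begins at x = 25, its top 8 above this point.
- peg2 (a point): Middle of peg 2 of the wooden peg rack, on its axis (0 is leftmost, 60 apart). x points along the peg away from the robot, y left, z up. The peg is a brass rod 8 thick: free end 25 nearer the robot, 6 degrees higher; the rack's cross bar begins at x = 25, its top 8 above this point.
- peg3 (a point): Middle of peg 3 of the wooden peg rack, on its axis (0 is leftmost, 60 apart). x points along the peg away from the robot, y left, z up. The peg is a brass rod 8 thick: free end 25 nearer the robot, 6 degrees higher; the rack's cross bar begins at x = 25, its top 8 above this point.
- camera: Bystander: chrome and black film camera 137 wide, about 95 high; origin under its middle.
- vase: Bystander: white ceramic vase, 72 across, 110 high; origin under its middle.
- loupe: Bystander: round black loupe, 48 across, 40 high; origin under its middle.
- reel: Bystander: white developing reel lying flat, 90 across, 36 high; origin under its middle.

How it is judged:
By the outcome, as a careful person would: the job done as asked, in the order asked, and still so for the second after the job is handed in, with the robot touching nothing.
Of clip0, clip1, clip2, clip3 only 2 to 4 are there at a start; the rules pass over those that are not, and their reading is None.
Of canister0, canister1 only 1 to 2 are there at a start; the rules pass over those that are not, and their reading is None.
At some moment in a run one of canister0, canister1 may be knocked a few centimetres aside while the robot is not near it.
It also fails if it takes over 210 s, if anything falls off the work surface, if the arm or the gripper's body presses on something with over 40 N, if the wrist force passes 120 N, or if a joint passes its speed limit or range.

ROBOT

A 7-joint arm with a two-finger parallel gripper is mounted at the origin on the work surface. World frame = base frame: x ahead of the robot, y to its left, z up, the work surface at z = 0. Lengths are in m, angles in rad, forces in N, time in s.
With the tool pointing down it reaches from about 0.35 to 0.9 m from the base axis. Payload 7.2 kg.
Tool frame: the origin (TCP) lies on the centre line of the jaws, within the pads' length; the fingertips stand 22 mm ahead of it and the grasp point (between the pads) lies 3 mm ahead of it (ctrl.tips_ahead is the distance from the TCP to the fingertips, in m); z points along the fingers, x is the direction in which the jaws open and shut, and the axes are right-handed (so a half turn about z gives the same grasp; the last joint's range is limited). The gripper opens to 85 mm and grips with 20 to 120 N. Pads are 22 mm wide; open, the fingers measure 114 mm over their backs; the gripper's body (76 mm by 85 mm) begins 54 mm behind the grasp point. The pads swing forward as they close: fully open they stand 13 mm farther back than shut.
Start: joints at [-1.205, 0.411, -0.013, 1.596, 0.006, 1.134, -0.082], TCP at [0.263, 0.567, 0.253] pointing down, gripper open.
Joint ranges: [-2.95, 2.95], [-0.29, 1.99], [-1.47, 1.44], [0.14, 2.54], [-1.03, 4.17], [0.13, 1.85], [-2.86, 2.86]. Speed limits (rad/s): [2.39, 2.39, 3.01, 3.01, 3.14, 3.14, 3.14].

INTERFACE

Orientations are given as a unit quaternion [x, y, z, w].
In Python, from cell import ctrl gives the robot as it stands.
- The arm moves only by the tool servo_tool, never from a script. Its arguments are lists of equal length, an entry for each row: "dp": the shift along the world's x, y, z in units of 50 mm (1.0 is 50 mm), a list of three; "turn": the turn, a rotation vector about the world's x, y, z in rad, a list of three. A call has 1 to 12 rows; each row shifts and turns the commanded pose from where the row before left it; what a row does not reach is not made up. A row lasts 1/8 s, in which the tool goes at most 62.5 mm and 10.7 degrees, less where a joint would pass 70% of its speed; a pose out of reach is approached as far as the arm can. A call is refused whole if a number of a shift passes 1 or a number of a turn 0.188, either way. A call with a gripper value outside its range is refused whole. "claw" is the opening, from 0 (shut) to 1 (fully open), set as the call begins (left out, the last holds). The fingers move at their own pace and stop on an object; "squeeze" is the grip in N (left out, the last holds). Time passes only in rows, so rows that do not move let the fingers close. It gives the time, the measured TCP pose, the force and the opening at its end, in the units of the state.
- ctrl.sense(): the state, without advancing time (a new reading comes with each control period).
- ctrl.capture(name): name is "scene" or "top"; returns the picture (480x640x3 uint8, blue, green, red); there is no depth.
- ctrl.calibration(name): a dict with "K" (3x3 intrinsics, pixels), "cam_to_world" (4x4, takes a point from camera to world coordinates). Camera axes: x right, y down, z forward; pixel columns grow to the right and rows downward; lengths in m; the calibration is good to about 2 mm. A picture is of the moment at which its call begins. calibration takes no time and is no camera call.
- ctrl.close_job(): hands the job in, once; it reports no verdict.
The state is a dict: "time": time; "joint_pos": joint angles; "joint_vel": joint speeds; "joint_efforts": joint torques, N m; "tool_pos": TCP position; "tool_rot": TCP orientation; "ft_force": force on the tool from outside, world axes, zero at the start; "moment": the same for the moment, N m; "opening": opening from 0.0 (shut) to 1.0 (fully open).
Only numpy, scipy, OpenCV 4.12 (cv2) and the standard library are available. Lean on these libraries where they do the work, as an engineer would, in place of code of your own. Each camera call takes 0.05 s, during which the arm holds its last target.

## Working session

There is one attempt and no reset: what is moved stays moved. The work goes in short steps, Python scripts to look and compute and a tool call to move; the robot and the scene stay as the last step left them, time stands still between calls to the robot, and variables do not carry over. Pictures are saved under pics/ and viewed, and the job is handed in when it is done.

Besides the shell and the picture viewer there is one more tool, called after "Request:" as name(argument=value, ...) on one line, values as JSON. servo_tool: Moves the arm, as the interface text tells. Its arguments: {"type":"object","properties":{"dp":{"type":"array"},"turn":{"type":"array"},"claw":{"type":"number"},"squeeze":{"type":"number"}},"required":["dp","turn"]}

```bash
mkdir -p pics; ls
python3 - <<'E'
from cell import ctrl
import cv2
s=ctrl.sense();print(s)
for n in("scene","top"):
    cv2.imwrite(f"pics/{n}0.png",ctrl.capture(n)); print(n,ctrl.calibration(n))
print(ctrl.tips_ahead)
E
```

```text
pics
{'time': 0.0, 'joint_pos': array([-1.20517843,  0.4118846 , -0.01271926,  1.5970578 ,  0.00559032,
        1.13433338, -0.08222083]), 'joint_vel': array([-0.00093191,  0.00153693, -0.00245993, -0.00261643, -0.00175423,
       -0.0020956 ,  0.00081587]), 'joint_efforts': array([-1.16233117e-03, -6.00644588e+01,  6.81640618e-01, -2.99407196e+01,
        1.37481451e-02,  1.07734007e-02, -1.20266685e-05]), 'tool_pos': array([0.26254055, 0.56665638, 0.25245692]), 'tool_rot': array([ 8.42713269e-01,  5.38362023e-01, -6.64314184e-04,  4.87199369e-04]), 'ft_force': array([-0.0947948 , -0.36309378,  0.54227487]), 'moment': array([ 0.0458711 , -0.02371712, -0.02240885]), 'opening': 0.9982781552481541}
scene {'K': array([[534.11671777,   0.        , 323.60045594],
       [  0.        , 534.11671777, 238.01308763],
       [  0.        ,   0.        ,   1.        ]]), 'cam_to_world': array([[ 2.06343904e-01,  8.06637077e-01, -5.53858121e-01,
         1.24136087e+00],
       [ 9.78479245e-01, -1.70538676e-01,  1.16167671e-01,
        -1.38236259e-01],
       [-7.49080033e-04, -5.65909167e-01, -8.24467254e-01,
         1.02642580e+00],
       [ 0.00000000e+00,  0.00000000e+00,  0.00000000e+00,
         1.00000000e+00]])}
top {'K': array([[538.93623835,   0.        , 320.20274005],
       [  0.        , 538.93623835, 233.00634647],
       [  0.        ,   0.        ,   1.        ]]), 'cam_to_world': array([[ 1.78088852e-02, -9.98446434e-01,  5.27973712e-02,
         5.40251968e-01],
       [-9.99840926e-01, -1.78359634e-02, -4.17036053e-05,
        -2.74596489e-02],
       [ 9.83330799e-04, -5.27882298e-02, -9.98605245e-01,
         1.36232145e+00],
       [ 0.00000000e+00,  0.00000000e+00,  0.00000000e+00,
         1.00000000e+00]])}
0.022
```

View pics/scene0.png

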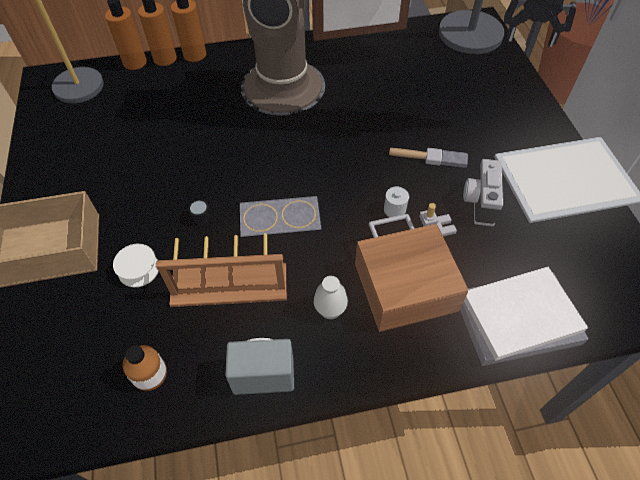

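View pics/top0.png

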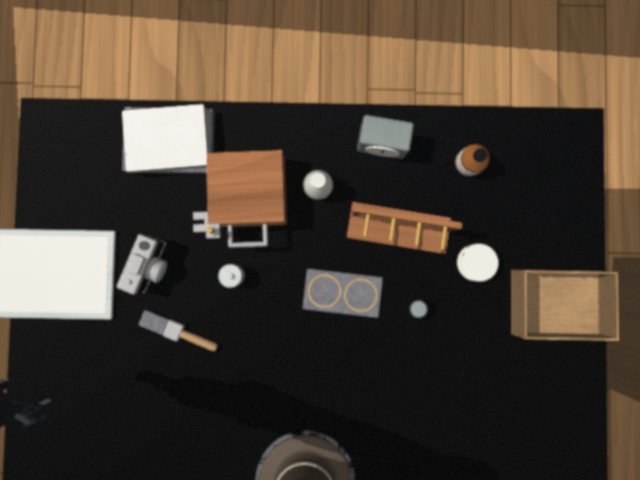

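```bash
cat > h.py <<'E'
import numpy as np, cv2
from cell import ctrl
C={n:ctrl.calibration(n) for n in("scene","top")}
def ray(n,u,v):
    c=C[n];d=np.linalg.inv(c["K"])@[u,v,1.];T=c["cam_to_world"];return T[:3,3],T[:3,:3]@d
def plane(n,u,v,z):
    o,d=ray(n,u,v);return o+d*(z-o[2])/d[2]
def proj(n,p):
    c=C[n];T=c["cam_to_world"];q=T[:3,:3].T@(np.asarray(p,float)-T[:3,3]);q=c["K"]@q;return q[:2]/q[2]
def tri(a,b):
    o1,d1=ray("scene",*a);o2,d2=ray("top",*b)
    A=np.c_[d1,-d2];t=np.linalg.lstsq(A,o2-o1,rcond=None)[0]
    p,q=o1+d1*t[0],o2+d2*t[1];return (p+q)/2,np.linalg.norm(p-q)
def crop(img,x0,y0,w,h,f,name,g=1.0):
    c=img[y0:y0+h,x0:x0+w]
    if g!=1: c=(255*(c/255.)**g).astype(np.uint8)
    c=cv2.resize(c,None,fx=f,fy=f,interpolation=cv2.INTER_CUBIC)
    for x in range((x0+19)//20*20,x0+w,20):
        cv2.line(c,((x-x0)*f,0),((x-x0)*f,6),(0,255,255),1); cv2.putText(c,str(x),((x-x0)*f,16),0,.35,(0,255,255),1)
    for y in range((y0+19)//20*20,y0+h,20):
        cv2.line(c,(0,(y-y0)*f),(6,(y-y0)*f),(0,255,255),1); cv2.putText(c,str(y),(8,(y-y0)*f+4),0,.35,(0,255,255),1)
    cv2.imwrite("pics/"+name,c)
E
python3 - <<'E'
from h import *
s=cv2.imread("pics/scene0.png");t=cv2.imread("pics/top0.png")
crop(s,340,140,180,130,4,"sbox0.png",.6)
crop(t,110,130,220,180,3,"tbox0.png",.6)
crop(s,150,180,190,140,4,"srack0.png",.6)
crop(t,290,190,200,140,4,"track0.png",.6)
E
```

```text
(no output)
```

View pics/sbox0.png

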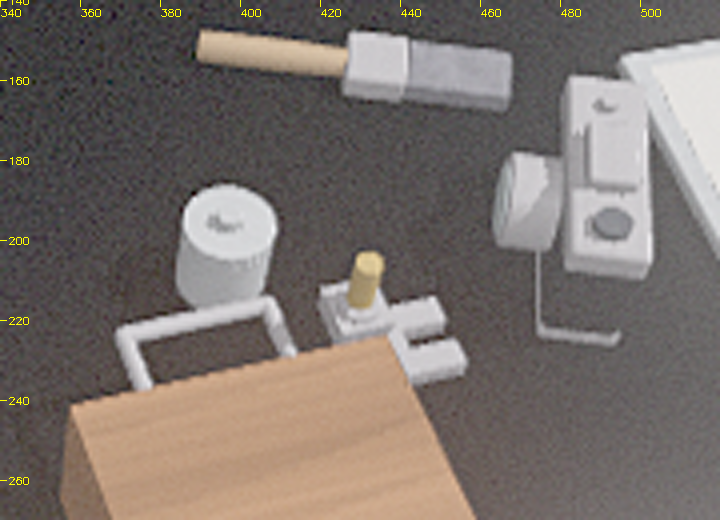

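View pics/tbox0.png

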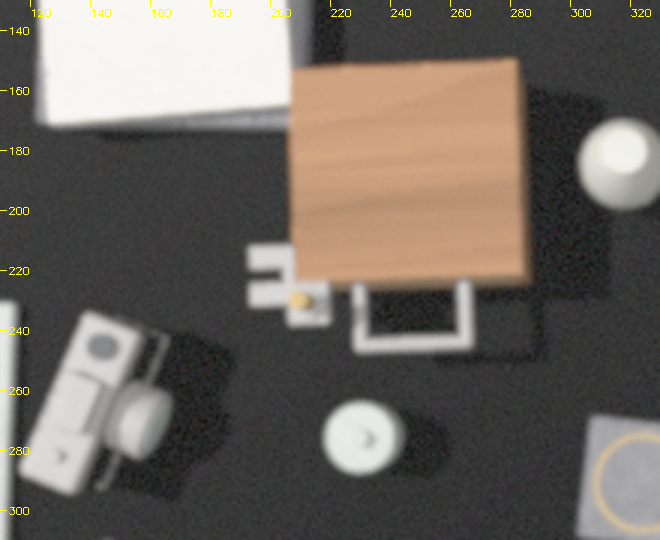

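View pics/srack0.png

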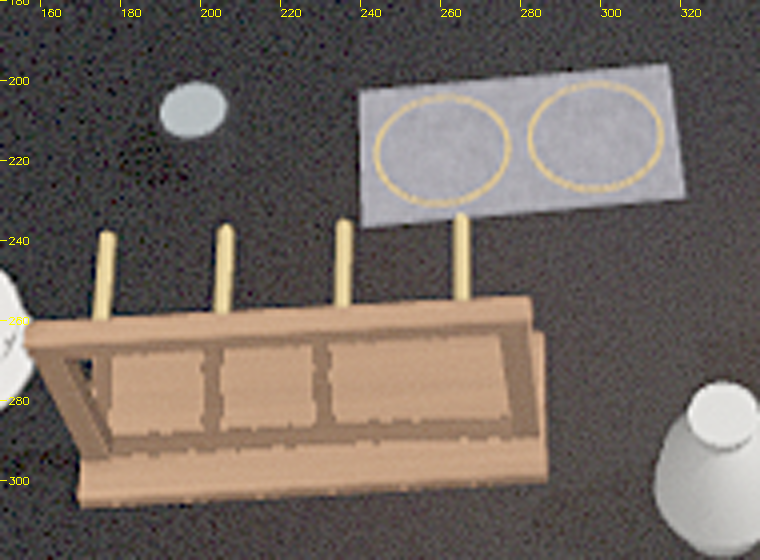

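View pics/track0.png

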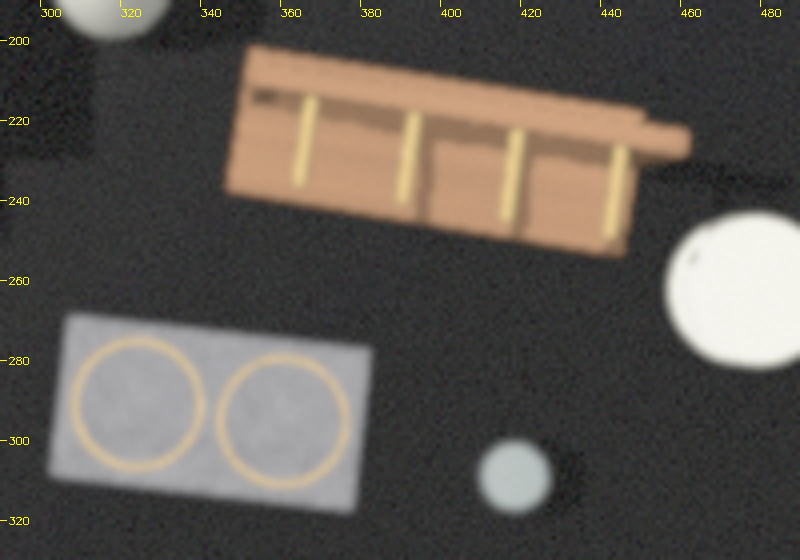

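Run:
```python
from h import *
np.set_printoptions(precision=4,suppress=True)
P=lambda n,x,y,z:print(n,x,y,plane(n,x,y,z))
print("roof corners FL FR BR BL")
for p in[(208.3,222.7),(285.7,221.7),(283,150),(206.7,153)]:P("top",*p,.094)
print("scene FL FR");P("scene",436.75,224.25,.094);P("scene",358,241.25,.094)
t=cv2.imread("pics/top0.png");s=cv2.imread("pics/scene0.png")
# rings
for n,im,bx in(("top",t,(300,265,385,320)),("scene",s,(238,195,322,238))):
    hsv=cv2.cvtColor(im,cv2.COLOR_BGR2HSV);m=((hsv[...,1]>60)&(hsv[...,0]>10)&(hsv[...,0]<35)).astype(np.uint8)
    q=np.zeros_like(m);x0,y0,x1,y1=bx;q[y0:y1,x0:x1]=m[y0:y1,x0:x1]
    cs,_=cv2.findContours(q,0,2)
    for c in cs:
        if cv2.contourArea(c)>100:
            e=cv2.fitEllipse(c);print(n,e,plane(n,*e[0],0))
# canister top view bright blob: top rim at .055
g=cv2.cvtColor(t,cv2.COLOR_BGR2GRAY)
for n,im,bx,z in(("top",t,(215,258,250,295),.055),("scene",s,(384,186,411,220),.055)):
    g=cv2.cvtColor(im,cv2.COLOR_BGR2GRAY);q=np.zeros_like(g);x0,y0,x1,y1=bx;q[y0:y1,x0:x1]=(g[y0:y1,x0:x1]>110)
    cs,_=cv2.findContours(q,0,2);c=max(cs,key=cv2.contourArea);(a,b),r=cv2.minEnclosingCircle(c);print(n,"can",a,b,r,cv2.boundingRect(c),plane(n,a,b,z))
P("scene",396.5,197,.055)
# pegs tip/base tri
# order peg0 leftmost(robot y+): scene 265, top 364..
S=[((264.8,234),(265.5,254)),((236,235.5),(235.7,255.5)),((206.5,237),(205.3,257.5)),((176.7,238.7),(175,259))]
T=[((363.5,236.5),(367.8,214)),((390,241),(393.5,218)),((415.7,245),(419,222.5)),((441.5,249),(445.3,227))]
for a,b in zip(S,T):
    print("tip",tri(a[0],b[0]),"base",tri(a[1],b[1]))
# pin top
print("pin top",tri((432.3,203.5),(210,229.5)))
# handle
for a in[(229,246.5),(267,245)]:P("top",*a,.077)
for a in[(370,223),(407.5,215)]:P("scene",*a,.077)
```

```text
roof corners FL FR BR BL
top 208.3 222.7 [0.6269 0.2368 0.094 ]
top 285.7 221.7 [0.6326 0.0543 0.094 ]
top 283 150 [0.8032 0.0644 0.094 ]
top 206.7 153 [0.7927 0.2454 0.094 ]
scene FL FR
scene 436.75 224.25 [0.6302 0.2391 0.094 ]
scene 358 241.25 [0.6381 0.0624 0.094 ]
top ((360.2808837890625, 294.83355712890625), (32.319278717041016, 33.015907287597656), 4.7268829345703125) [ 0.4583 -0.1311  0.    ]
top ((323.90399169921875, 290.5494384765625), (32.49748229980469, 32.80259704589844), 8.140979766845703) [ 0.4674 -0.0394  0.    ]
scene ((260.1178283691406, 217.15350341796875), (27.000288009643555, 33.74088668823242), 81.70601654052734) [ 0.4611 -0.1299  0.    ]
scene ((298.39996337890625, 213.83299255371094), (27.09357261657715, 33.636260986328125), 85.17594909667969) [ 0.4703 -0.0384  0.    ]
top can 229.6558380126953 275.4512939453125 11.969380378723145 (218, 264, 24, 24) [0.5027 0.1896 0.055 ]
scene can 397.0 205.0 19.105072021484375 (384, 186, 27, 34) [0.5335 0.1831 0.055 ]
scene 396.5 197 [0.5106 0.1886 0.055 ]
tip (array([ 0.5995, -0.1274,  0.1229]), np.float64(0.00019423687721157595)) base (array([ 0.6514, -0.1347,  0.1278]), np.float64(0.0028314490683828855))
tip (array([ 0.5904, -0.1873,  0.1224]), np.float64(0.0024103560600781384)) base (array([ 0.6431, -0.1936,  0.1287]), np.float64(0.0031893009165624153))
tip (array([ 0.5821, -0.2467,  0.1231]), np.float64(0.0018180231877758125)) base (array([ 0.6339, -0.2531,  0.1265]), np.float64(0.0022079148768473817))
tip (array([ 0.5739, -0.3065,  0.1233]), np.float64(0.0010692473340951753)) base (array([ 0.6246, -0.3131,  0.1262]), np.float64(0.003382779375518313))
pin top (array([0.6089, 0.2249, 0.1431]), np.float64(0.005208982636398606))
top 229 246.5 [0.5721 0.1894 0.077 ]
top 267 245 [0.5773 0.0989 0.077 ]
scene 370 223 [0.5855 0.1036 0.077 ]
scene 407.5 215 [0.5814 0.1907 0.077 ]
```

Run:
```python
from h import *
np.set_printoptions(precision=4,suppress=True)
print("notch",plane("top",198.7,222,.094),plane("scene",445.3,224.7,.094))
```

```text
notch [0.6282 0.2595 0.094 ] [0.6352 0.2568 0.094 ]
```

Request:
servo_tool(dp=[[0.4,-0.63,0],[0.4,-0.63,0],[0.4,-0.63,0],[0.4,-0.63,0],[0.4,-0.63,0],[0.4,-0.63,0],[0.4,-0.63,0],[0.4,-0.63,0],[0.4,-0.63,0],[0.4,-0.63,0],[0.4,-0.63,0],[0.4,-0.63,0]], turn=[[0,0,0.04],[0,0,0.04],[0,0,0.04],[0,0,0.04],[0,0,0.04],[0,0,0.04],[0,0,0.04],[0,0,0.04],[0,0,0.04],[0,0,0.04],[0,0,0.04],[0,0,0.04]], claw=1)

```text
time: 1.6
tool_pos: [0.5031, 0.188, 0.253]
tool_rot: [0.69, 0.724, -0.0, -0.0]
ft_force: [0.9, 0.8, 0.1]
opening: 1.0
```

Request:
servo_tool(dp=[[0.02,0,-0.8],[0.02,0,-0.8],[0.02,0,-0.8],[0,0,0]], turn=[[0,0,0],[0,0,0],[0,0,0],[0,0,0]])

```text
time: 2.1
tool_pos: [0.5036, 0.1881, 0.1306]
tool_rot: [0.691, 0.723, -0.003, -0.001]
ft_force: [0.3, -0.2, 0.0]
opening: 1.001
```

Run:
```python
from h import *
s=ctrl.capture("scene");cv2.imwrite("pics/scene1.png",s);st=ctrl.sense();print(st["tool_pos"])
t=st["tool_pos"]
print(proj("scene",t),proj("scene",t+[0,0.0425,-.015]),proj("scene",t+[0,-.0425,-.015]))
crop(s,320,100,180,140,4,"s1.png",.6)
```

```text
[0.50499298 0.18874336 0.13265872]
[399.77131654 173.00313879] [417.1872612 174.4928243] [380.6379445  180.47130676]
```

View pics/s1.png

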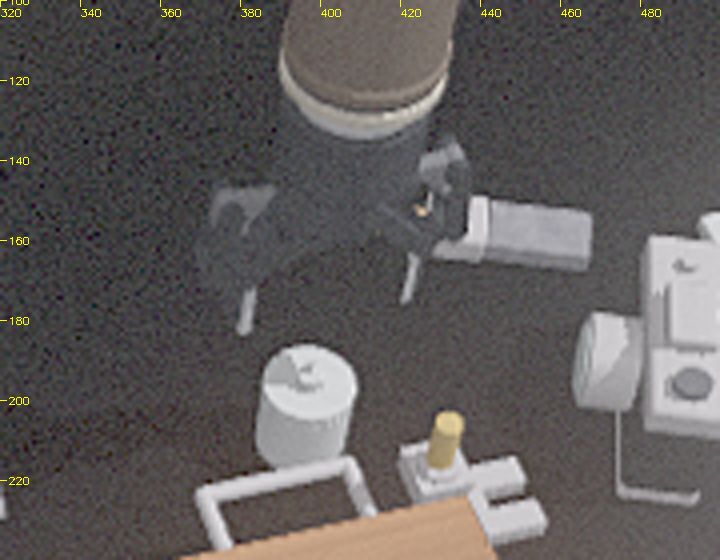

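Request:
servo_tool(dp=[[0.02,0,-0.5],[0.02,0,-0.5],[0,0,-0.5],[0,0,-0.5],[0,0,0],[0,0,0]], turn=[[0,0,0],[0,0,0],[0,0,0],[0,0,0],[0,0,0],[0,0,0]])

```text
time: 2.9
tool_pos: [0.5089, 0.1896, 0.0351]
tool_rot: [0.691, 0.723, 0.001, 0.0]
ft_force: [-0.0, 0.8, -0.1]
opening: 1.0
```

Request:
servo_tool(dp=[[0,0,0],[0,0,0],[0,0,0],[0,0,0],[0,0,0],[0,0,0],[0,0,0],[0,0,0]], turn=[[0,0,0],[0,0,0],[0,0,0],[0,0,0],[0,0,0],[0,0,0],[0,0,0],[0,0,0]], claw=0.55, squeeze=20)

```text
time: 3.9
tool_pos: [0.5084, 0.1894, 0.0345]
tool_rot: [0.691, 0.723, 0.001, 0.0]
ft_force: [-2.2, -0.9, 7.2]
opening: 0.642
```

Request:
servo_tool(dp=[[-0.03,-0.2,0],[-0.06,-0.38,0],[-0.07,-0.4,0],[-0.07,-0.4,0],[-0.07,-0.4,0],[-0.07,-0.4,0],[-0.07,-0.4,0],[-0.07,-0.4,0],[-0.07,-0.4,0],[-0.07,-0.4,0],[-0.07,-0.4,0],[-0.07,-0.38,0]], turn=[[0,0,0],[0,0,0],[0,0,0],[0,0,0],[0,0,0],[0,0,0],[0,0,0],[0,0,0],[0,0,0],[0,0,0],[0,0,0],[0,0,0]])

```text
time: 5.4
tool_pos: [0.4696, -0.0385, 0.0345]
tool_rot: [0.69, 0.724, 0.002, 0.001]
ft_force: [1.0, 6.3, 7.6]
opening: 0.637
```

Request:
servo_tool(dp=[[0,-0.1,0],[0,0,0],[0,0,0]], turn=[[0,0,0],[0,0,0],[0,0,0]])

```text
time: 5.78
tool_pos: [0.469, -0.0444, 0.0345]
tool_rot: [0.691, 0.723, 0.001, 0.001]
ft_force: [-0.0, -0.3, 10.4]
opening: 0.633
```

Run:
```python
from h import *
s=ctrl.capture("scene");print(ctrl.sense()["tool_pos"])
crop(s,200,150,160,120,4,"s2.png",.6)
```

```text
[ 0.46906844 -0.04436536  0.03447066]
```

View pics/s2.png

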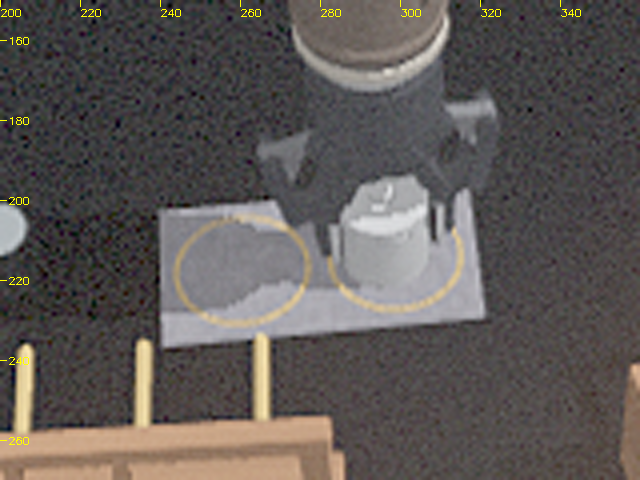

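Request:
servo_tool(dp=[[0,0.06,0],[0,0.06,0],[0,0,0],[0,0,0]], turn=[[0,0,0],[0,0,0],[0,0,0],[0,0,0]])

```text
time: 6.32
tool_pos: [0.4692, -0.0397, 0.0345]
tool_rot: [0.691, 0.723, 0.0, 0.001]
ft_force: [0.2, -4.2, 9.5]
opening: 0.634
```

Request:
servo_tool(dp=[[0,0,0],[0,0,0],[0,0,0],[0,0,0],[0,0,0]], turn=[[0,0,0],[0,0,0],[0,0,0],[0,0,0],[0,0,0]], claw=1)

```text
time: 6.95
tool_pos: [0.4681, -0.0378, 0.0332]
tool_rot: [0.691, 0.723, -0.0, -0.0]
ft_force: [0.6, 0.8, 0.9]
opening: 1.0
```

Request:
servo_tool(dp=[[0,0,0.5],[0,0,0.8],[0,0,0.8],[0.4,0.6,0.5],[0.5,0.9,0.3],[0.5,0.9,0],[0.5,0.9,0],[0.5,0.9,0],[0.4,0.9,0],[0,0,0]], turn=[[0,0,0],[0,0,0],[0,0,0],[0,0,0],[0,0,0],[0,0,0],[0,0,0],[0,0,0],[0,0,0],[0,0,0]])

```text
time: 8.2
tool_pos: [0.608, 0.2222, 0.1774]
tool_rot: [0.688, 0.725, 0.001, -0.001]
ft_force: [-0.4, -0.4, -1.2]
opening: 1.001
```

Run:
```python
from h import *
s=ctrl.capture("scene");t=ctrl.capture("top");cv2.imwrite("pics/scene3.png",s);cv2.imwrite("pics/top3.png",t);print(ctrl.sense()["tool_pos"])
a=crop(s,230,130,230,140,3,"s3.png",.6);crop(t,170,190,230,140,3,"t3.png",.6)
cv2.imwrite("pics/c3.png",np.vstack([cv2.imread("pics/s3.png"),cv2.imread("pics/t3.png")])[:, :])
```

```text
[0.60774517 0.21699305 0.17755642]
```

View pics/s3.png

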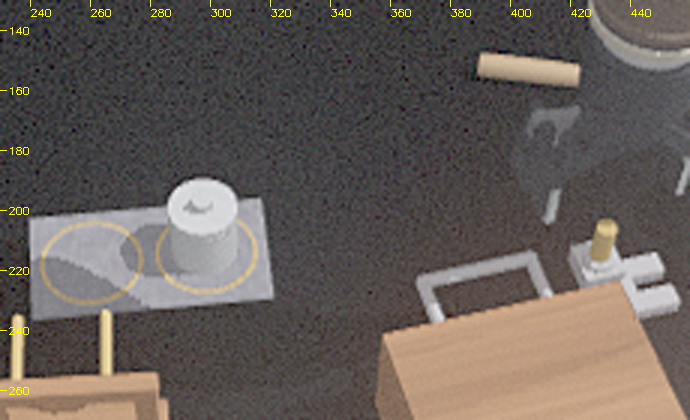

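View pics/t3.png

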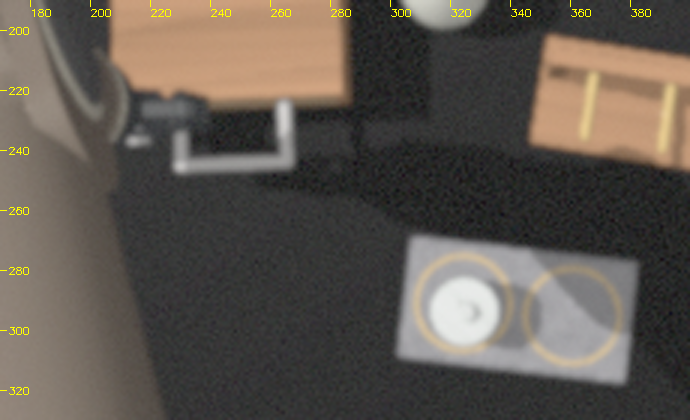

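Request:
servo_tool(dp=[[0.06,0.12,-0.3],[0,0,-0.3],[0,0,-0.3],[0,0,0],[0,0,0]], turn=[[0,0,0],[0,0,0],[0,0,0],[0,0,0],[0,0,0]], claw=0.5)

```text
time: 8.93
tool_pos: [0.6114, 0.223, 0.1334]
tool_rot: [0.691, 0.723, 0.0, 0.0]
ft_force: [-0.4, 0.1, 0.7]
opening: 0.502
```

Run:
```python
from h import *
s=ctrl.capture("scene");print(ctrl.sense()["tool_pos"],ctrl.sense()["opening"])
crop(s,380,140,120,100,6,"s4.png",.5)
```

```text
[0.61155327 0.22308237 0.13374799] 0.49746270755028454
```

View pics/s4.png

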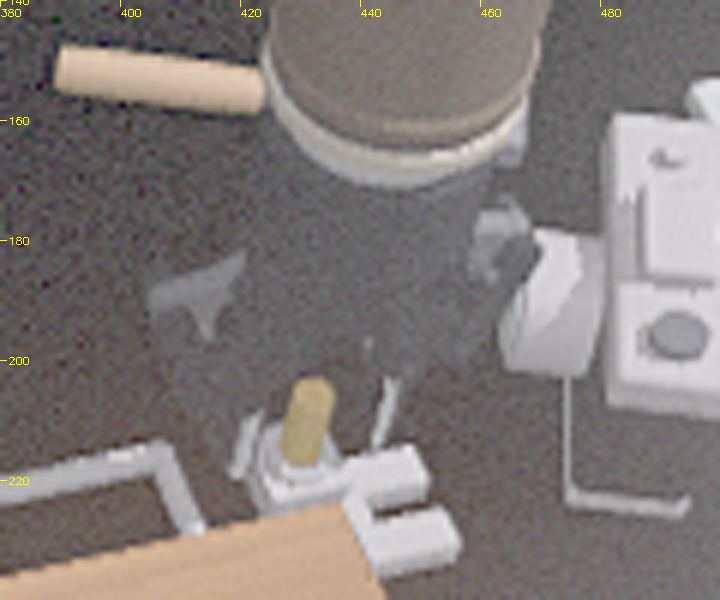

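Request:
servo_tool(dp=[[0.03,0,-0.06],[0,0,0],[0,0,0]], turn=[[0,0,0],[0,0,0],[0,0,0]])

```text
time: 9.35
tool_pos: [0.6128, 0.2232, 0.1304]
tool_rot: [0.691, 0.723, 0.0, 0.0]
ft_force: [0.0, 0.7, -0.5]
opening: 0.495
```

Request:
servo_tool(dp=[[0,0,0],[0,0,0],[0,0,0],[0,0,0],[0,0,0],[0,0,0]], turn=[[0,0,0],[0,0,0],[0,0,0],[0,0,0],[0,0,0],[0,0,0]], claw=0, squeeze=30)

```text
time: 10.1
tool_pos: [0.6127, 0.2244, 0.1306]
tool_rot: [0.69, 0.724, 0.001, -0.0]
ft_force: [-1.1, 5.3, 1.9]
opening: 0.164
```

Request:
servo_tool(dp=[[0,0.03,0],[0,0,0.1],[0,0,0.2],[0,0,0.2],[0,0,0.2],[0,0,0.2],[0,0,0.2],[0,0,0.1],[0,0,0.1],[0,0,0]], turn=[[0,0,0],[0,0,0],[0,0,0],[0,0,0],[0,0,0],[0,0,0],[0,0,0],[0,0,0],[0,0,0],[0,0,0]])

```text
time: 11.35
tool_pos: [0.6128, 0.2246, 0.1956]
tool_rot: [0.691, 0.723, 0.0, 0.0]
ft_force: [0.1, -0.2, -1.7]
opening: 0.158
```

Run:
```python
from h import *
s=ctrl.capture("scene");t=ctrl.capture("top");print(ctrl.sense()["tool_pos"],ctrl.sense()["opening"])
crop(s,380,140,120,100,6,"s5.png",.5)
crop(t,170,180,80,80,7,"t5.png",.5)
```

```text
[0.61256141 0.22453156 0.19501115] 0.1630161105133509
```

View pics/s5.png

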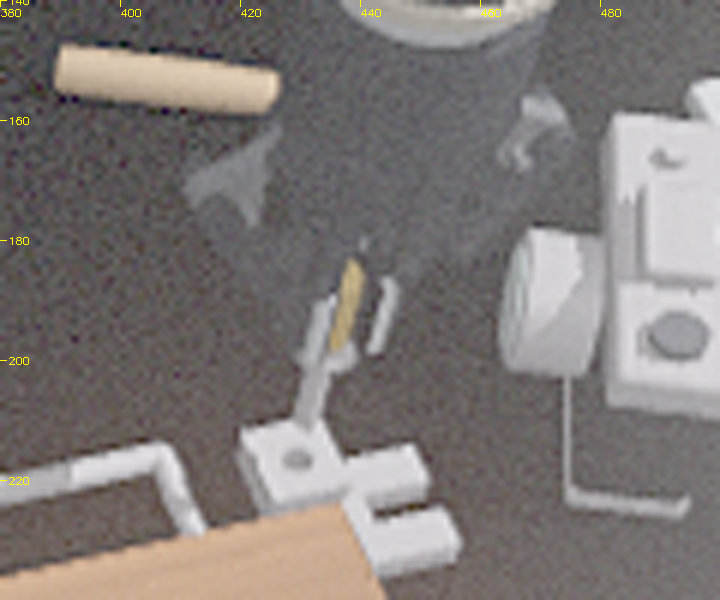

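View pics/t5.png

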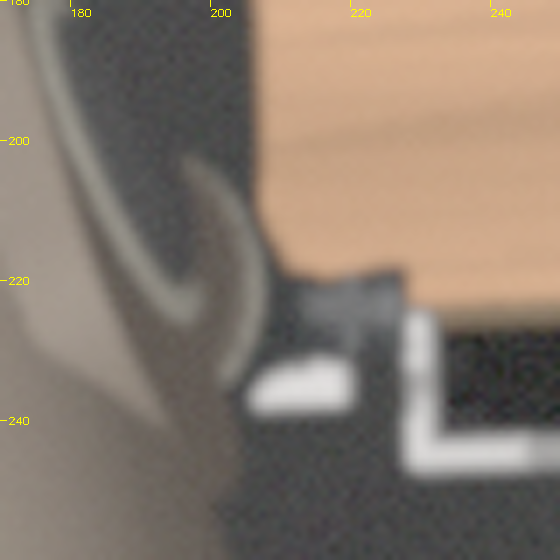

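Run:
```python
from h import *
np.set_printoptions(precision=4,suppress=True)
ims=[ctrl.capture("scene") for _ in range(6)]
s=np.mean(ims,0).astype(np.uint8);cv2.imwrite("pics/scene5.png",s)
c=s[205:240,415:460];c=cv2.resize(c,None,fx=16,fy=16,interpolation=cv2.INTER_LANCZOS4)
for x in range(415,460,5):cv2.putText(c,str(x),((x-415)*16+8,10),0,.35,(0,255,255),1);cv2.line(c,((x-415)*16+8,12),((x-415)*16+8,18),(0,255,255),1)
for y in range(205,240,5):cv2.putText(c,str(y),(0,(y-205)*16+12),0,.35,(0,255,255),1)
cv2.imwrite("pics/z5.png",c)
t=np.array(cv2.imread("pics/top0.png"))[200:245,180:230];c=cv2.resize(t,None,fx=12,fy=12,interpolation=cv2.INTER_LANCZOS4)
for x in range(180,230,5):cv2.putText(c,str(x),((x-180)*12+6,10),0,.35,(0,255,255),1);cv2.line(c,((x-180)*12+6,12),((x-180)*12+6,18),(0,255,255),1)
for y in range(200,245,5):cv2.putText(c,str(y),(0,(y-200)*12+10),0,.35,(0,255,255),1)
cv2.imwrite("pics/zt5.png",c)
print(plane("scene",427.9,216.4,.102),ctrl.sense()["tool_pos"])
```

```text
[0.6116 0.224  0.102 ] [0.6126 0.2246 0.1951]
```

View pics/z5.png

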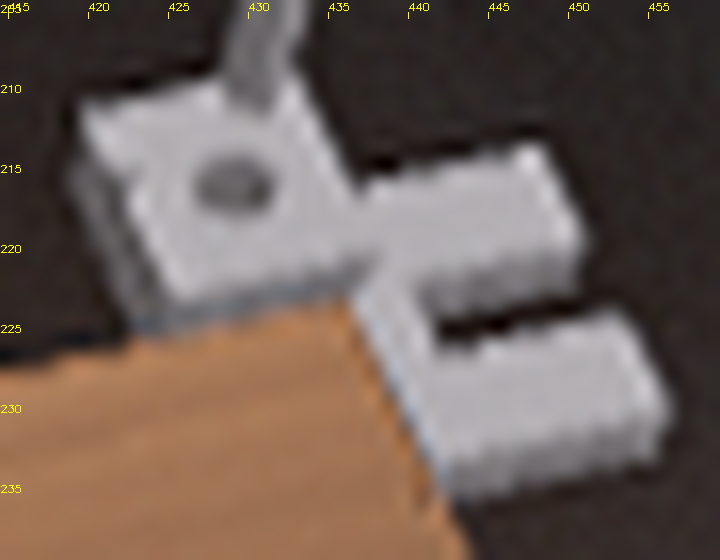

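View pics/zt5.png

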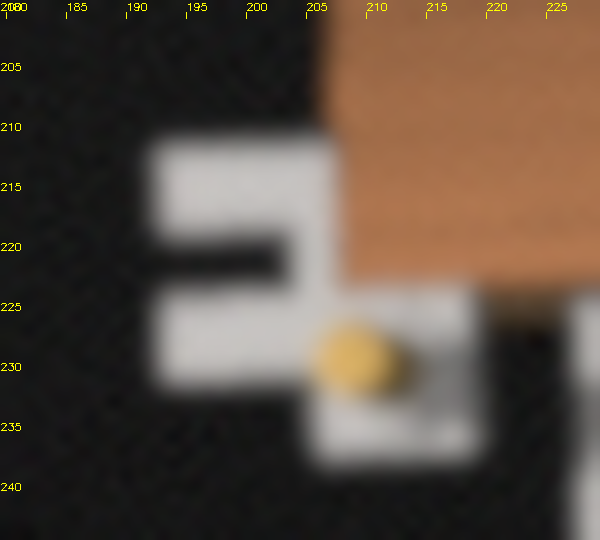

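Run:
```python
from h import *
np.set_printoptions(precision=4,suppress=True)
b=plane("scene",429.1,216.0,.102);n=plane("scene",445.7,223.2,.094);print(b,n,n-b)
b=plane("top",212.6,230.6,.102);n=plane("top",198.75,221.4,.094);print(b,n,n-b)
```

```text
[0.6111 0.2269 0.102 ] [0.6315 0.2589 0.094 ] [ 0.0205  0.0321 -0.008 ]
[0.608  0.2245 0.102 ] [0.6296 0.2594 0.094 ] [ 0.0216  0.0349 -0.008 ]
```

Request:
servo_tool(dp=[[0.1,0.17,0],[0.1,0.17,0],[0.1,0.17,-0.1],[0.1,0.16,-0.1],[0.02,0,-0.1],[0,0,0],[0,0,0]], turn=[[0,0,0],[0,0,0],[0,0,0],[0,0,0],[0,0,0],[0,0,0],[0,0,0]])

```text
time: 12.62
tool_pos: [0.6338, 0.2576, 0.1803]
tool_rot: [0.691, 0.723, -0.0, 0.0]
ft_force: [-0.1, -0.4, -0.9]
opening: 0.167
```

```bash
cat > z.py <<'E'
from h import *
def zoom(name,x0,y0,w,h,f,out,k=4):
    s=np.mean([ctrl.capture(name) for _ in range(k)],0).astype(np.uint8)
    c=s[y0:y0+h,x0:x0+w];c=cv2.resize(c,None,fx=f,fy=f,interpolation=cv2.INTER_LANCZOS4)
    c=(255*(c/255.)**.6).astype(np.uint8)
    for x in range(-(-x0//5)*5,x0+w,5):cv2.putText(c,str(x),((x-x0)*f+f//2,10),0,.35,(0,255,255),1);cv2.line(c,((x-x0)*f+f//2,12),((x-x0)*f+f//2,18),(0,255,255),1)
    for y in range(-(-y0//5)*5,y0+h,5):cv2.putText(c,str(y),(0,(y-y0)*f+f//2+4),0,.35,(0,255,255),1)
    cv2.imwrite("pics/"+out,c);return s
E
python3 - <<'E'
from z import *
zoom("scene",415,180,50,60,10,"s6.png",3);print(ctrl.sense()["tool_pos"])
E
```

```text
[0.63382903 0.25789248 0.18066878]
```

View pics/s6.png

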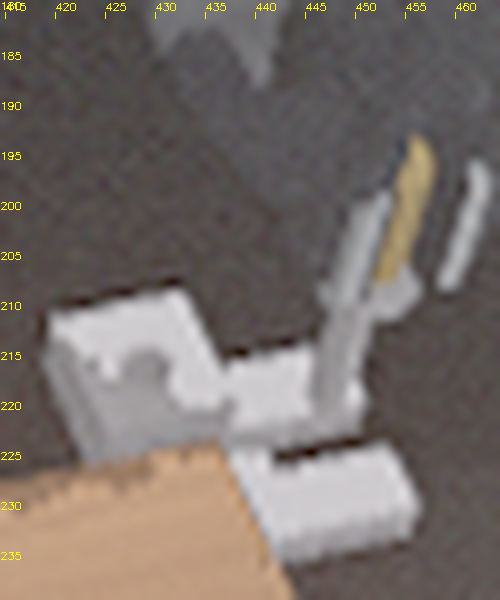

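Run:
```python
from h import *
print(plane("scene",447,220.3,.107),plane("scene",447,221,.107))
```

```text
[0.63333029 0.25866927 0.107     ] [0.63509438 0.25804957 0.107     ]
```

Request:
servo_tool(dp=[[-0.02,0,0],[0,0,-0.1],[0,0,-0.1],[0,0,-0.1],[0,0,0],[0,0,0]], turn=[[0,0,0],[0,0,0],[0,0,0],[0,0,0],[0,0,0],[0,0,0]])

```text
time: 13.52
tool_pos: [0.6328, 0.2581, 0.1653]
tool_rot: [0.691, 0.723, 0.0, 0.0]
ft_force: [-0.8, -0.2, -0.7]
opening: 0.164
```

Request:
servo_tool(dp=[[0,0,-0.06],[0,0,-0.06],[0,0,0],[0,0,0]], turn=[[0,0,0],[0,0,0],[0,0,0],[0,0,0]])

```text
time: 14.02
tool_pos: [0.6327, 0.2581, 0.1593]
tool_rot: [0.691, 0.723, 0.0, 0.0]
ft_force: [0.7, 0.2, -1.4]
opening: 0.164
```

Run:
```python
from z import *
zoom("scene",415,180,50,60,10,"s7.png",3);print(ctrl.sense()["tool_pos"],ctrl.sense()["ft_force"])
```

```text
[0.63272649 0.2581323  0.15939965] [ 0.02437418  0.40132178 -0.78658034]
```

View pics/s7.png

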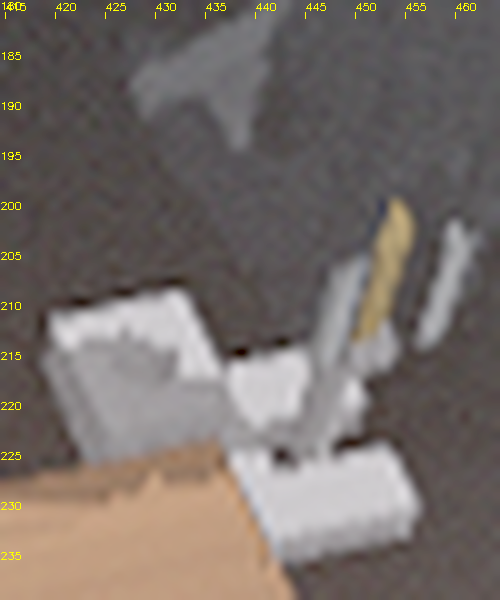

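Request:
servo_tool(dp=[[0,0,-0.1],[0,0,-0.15],[0,0,-0.15],[0,0,-0.15],[0,0,-0.14],[0,0,0],[0,0,0]], turn=[[0,0,0],[0,0,0],[0,0,0],[0,0,0],[0,0,0],[0,0,0],[0,0,0]])

```text
time: 15.05
tool_pos: [0.6329, 0.2582, 0.125]
tool_rot: [0.691, 0.723, 0.0, 0.0]
ft_force: [-0.2, -0.4, -0.2]
opening: 0.164
```

Request:
servo_tool(dp=[[0,0,-0.03],[0,0,0],[0,0,0]], turn=[[0,0,0],[0,0,0],[0,0,0]])

```text
time: 15.42
tool_pos: [0.6328, 0.2581, 0.1234]
tool_rot: [0.691, 0.723, 0.0, 0.0]
ft_force: [-0.1, -0.3, -1.0]
opening: 0.168
```

Request:
servo_tool(dp=[[0,0,0],[0,0,0],[0,0,0],[0,0,0]], turn=[[0,0,0],[0,0,0],[0,0,0],[0,0,0]], claw=0.5)

```text
time: 15.92
tool_pos: [0.6327, 0.2581, 0.1233]
tool_rot: [0.691, 0.723, 0.0, -0.0]
ft_force: [-0.1, -0.1, 0.0]
opening: 0.504
```

Request:
servo_tool(dp=[[0,0,0.5],[0,0,0.5],[0,0,0.3],[0,0,0],[-0.5,-0.5,0],[-0.5,-0.5,0],[0,0,0]], turn=[[0,0,0],[0,0,0],[0,0,0],[0,0,0],[0,0,0],[0,0,0],[0,0,0]])

```text
time: 16.8
tool_pos: [0.5811, 0.2056, 0.1873]
tool_rot: [0.691, 0.723, -0.001, -0.0]
ft_force: [0.3, 0.6, 0.6]
opening: 0.502
```

Run:
```python
from z import *
zoom("scene",340,180,130,80,6,"s8.png",3);print(ctrl.sense()["tool_pos"],ctrl.sense()["ft_force"])
```

```text
[0.58291751 0.20879957 0.18785309] [0.39559814 0.55738986 0.14644873]
```

View pics/s8.png

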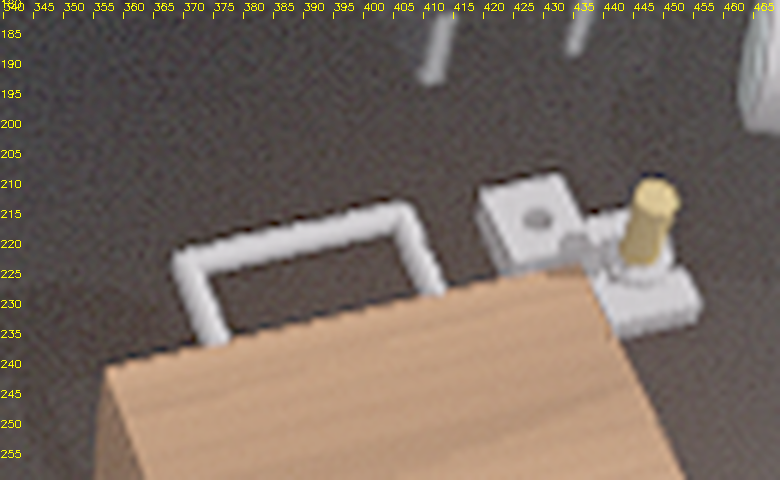

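Request:
servo_tool(dp=[[0.17,-0.4,0],[0.17,-0.4,0],[0.18,-0.4,0],[0,0,0],[0,0,0]], turn=[[0,0,0],[0,0,0],[0,0,0],[0,0,0],[0,0,0]], claw=0)

```text
time: 17.58
tool_pos: [0.6086, 0.1484, 0.1882]
tool_rot: [0.691, 0.723, 0.0, -0.0]
ft_force: [0.2, 0.2, 0.4]
opening: -0.001
```

Request:
servo_tool(dp=[[0,0,-0.4],[0,0,-0.4],[0,0,-0.4],[0,0,0],[0,0,0]], turn=[[0,0,0],[0,0,0],[0,0,0],[0,0,0],[0,0,0]])

```text
time: 18.2
tool_pos: [0.6089, 0.1489, 0.1291]
tool_rot: [0.69, 0.724, 0.0, 0.0]
ft_force: [0.2, 0.1, 0.0]
opening: -0.002
```

Run:
```python
from z import *
zoom("scene",340,150,130,100,6,"s9.png",3);print(ctrl.sense()["tool_pos"],ctrl.sense()["ft_force"])
```

```text
[0.60920323 0.14850562 0.12935632] [ 0.69053819  0.27588919 -0.21028742]
```

View pics/s9.png

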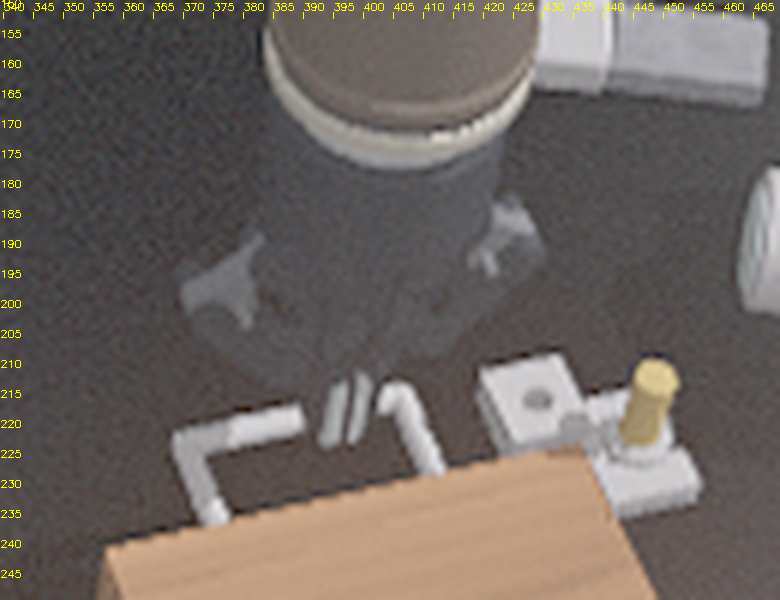

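Clear between bar and front. Lower and pull.

Request:
servo_tool(dp=[[0,0,-0.4],[0,0,-0.4],[0,0,-0.34],[0,0,0],[0,0,0]], turn=[[0,0,0],[0,0,0],[0,0,0],[0,0,0],[0,0,0]])

```text
time: 18.98
tool_pos: [0.6092, 0.1482, 0.0719]
tool_rot: [0.691, 0.723, 0.0, 0.0]
ft_force: [-0.5, 0.1, -0.5]
opening: 0.002
```

Request:
servo_tool(dp=[[-0.2,-0.01,0],[-0.25,-0.01,0],[-0.25,-0.01,0],[-0.25,-0.01,0],[-0.25,-0.01,0],[-0.25,-0.01,0],[-0.25,-0.01,0],[-0.25,-0.01,0],[-0.25,-0.01,0],[-0.25,-0.01,0],[0,0,0]], turn=[[0,0,0],[0,0,0],[0,0,0],[0,0,0],[0,0,0],[0,0,0],[0,0,0],[0,0,0],[0,0,0],[0,0,0],[0,0,0]])

```text
time: 20.35
tool_pos: [0.4843, 0.1433, 0.071]
tool_rot: [0.69, 0.724, -0.001, -0.001]
ft_force: [-0.1, 0.0, 0.1]
opening: 0.002
```

Request:
servo_tool(dp=[[-0.1,0,0],[-0.1,0,0],[-0.1,0,0],[-0.05,0,0],[0,0,0]], turn=[[0,0,0],[0,0,0],[0,0,0],[0,0,0],[0,0,0]])

```text
time: 20.98
tool_pos: [0.4682, 0.1432, 0.0713]
tool_rot: [0.691, 0.723, -0.0, -0.0]
ft_force: [0.3, 0.7, 0.7]
opening: 0.002
```

Request:
servo_tool(dp=[[-0.04,0,0],[-0.04,0,0],[0,0,0]], turn=[[0,0,0],[0,0,0],[0,0,0]])

```text
time: 21.35
tool_pos: [0.4661, 0.1432, 0.0715]
tool_rot: [0.691, 0.723, 0.001, 0.001]
ft_force: [5.8, -1.3, -3.9]
opening: 0.001
```

Run:
```python
from z import *
zoom("scene",320,150,130,100,6,"s10.png",3);print(ctrl.sense()["tool_pos"],ctrl.sense()["ft_force"])
```

```text
[0.46613451 0.14316561 0.07151135] [ 6.13228122 -0.59790878 -3.58483984]
```

View pics/s10.png

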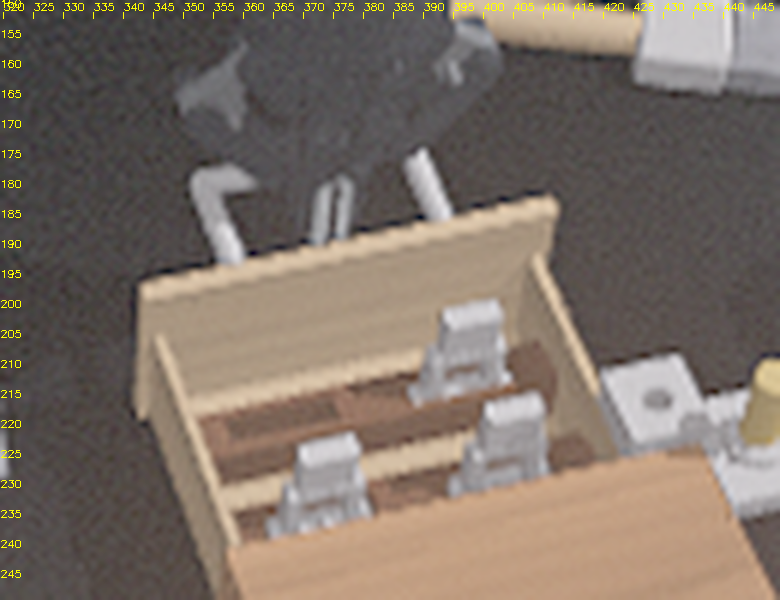

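Request:
servo_tool(dp=[[0.2,0,0],[0,0,0.5],[0,0,0.8],[0.4,0.2,0.6],[0.5,0.25,0],[0.4,0.25,0],[0,0,0]], turn=[[0,0,0],[0,0,0],[0,0,0],[0,0,0],[0,0,0],[0,0,0],[0,0,0]])

```text
time: 22.38
tool_pos: [0.5403, 0.1791, 0.1659]
tool_rot: [0.69, 0.724, -0.0, -0.0]
ft_force: [-0.3, -1.1, -0.1]
opening: 0.004
```

Run:
```python
from z import *
np.set_printoptions(precision=4,suppress=True)
for n,p in(("FL",(398.3,201)),("BL",(405,216.5)),("BR",(374.5,223.7))):print(n,plane("scene",*p,.078))
print(ctrl.sense()["tool_pos"])
zoom("scene",150,190,140,80,5,"sr.png",4);s=zoom("top",340,195,130,65,6,"tr.png",4)
```

```text
FL [0.5398 0.1816 0.078 ]
BL [0.585  0.1837 0.078 ]
BR [0.5901 0.1125 0.078 ]
[0.5403 0.1791 0.1659]
```

View pics/sr.png

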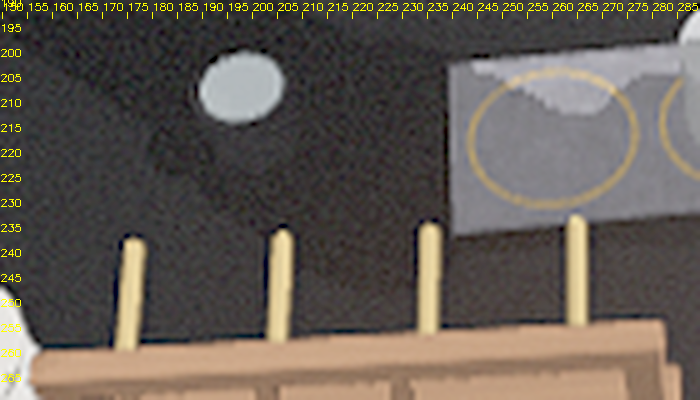

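View pics/tr.png

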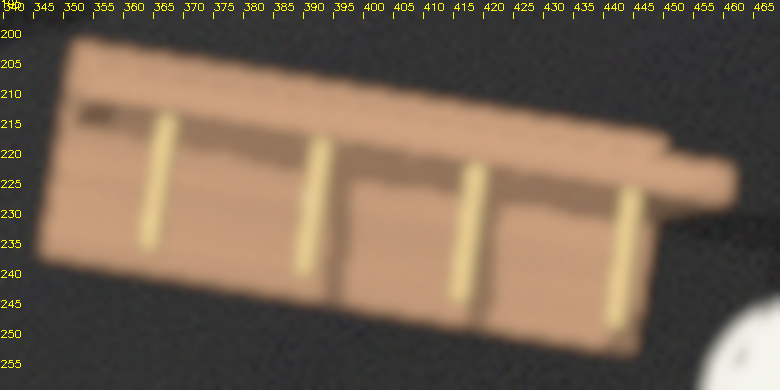

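Run:
```python
from z import *
np.set_printoptions(precision=4,suppress=True)
print("S pin",proj("scene",(.6328,.2581,.132))-[449,211.4],"bore",proj("scene",(.6125,.2246,.102))-[429.1,216.0])
print("T pin0",proj("top",(.6125,.2246,.140))-[209.0,229.3],"lug",proj("top",(.6125,.2246,.102))-[212.6,230.6],"notch",proj("top",(.6328,.2581,.094))-[198.75,221.4])
t=cv2.imread("pics/top3.png");s=cv2.imread("pics/scene3.png")
g=cv2.cvtColor(t,cv2.COLOR_BGR2GRAY)[275:310,308:340];_,m=cv2.threshold(g,150,255,0);c=max(cv2.findContours(m,0,2)[0],key=cv2.contourArea);e=cv2.fitEllipse(c);print("top can",e)
print("T can",proj("top",(.4688,-.0388,.055))-(np.array(e[0])+[308,275]))
print("S can",proj("scene",(.4688,-.0388,.055))-[297.1,198.7])
S=[(265,233),(235.6,234.6),(206.2,235.9),(176.5,237.4)];T=[(364.3,236.8),(390,241.2),(416,245.5),(442,249.8)]
for a,b in zip(S,T):print(tri(a,b))
```

```text
S pin [-0.0818  1.6764] bore [-0.7907  0.6972]
T pin0 [ 0.3121 -1.6228] lug [ 0.0295 -1.9062] notch [ 0.5981 -1.3412]
top can ((14.487163543701172, 15.422725677490234), (26.808961868286133, 31.6750545501709), 8.183667182922363)
T can [1.3509 0.7755]
S can [0.0651 0.3873]
(array([ 0.5988, -0.1279,  0.1257]), np.float64(0.0021834169818937296))
(array([ 0.5898, -0.1874,  0.1248]), np.float64(0.0016818161915661968))
(array([ 0.5809, -0.2469,  0.1254]), np.float64(0.0020093443439338885))
(array([ 0.5721, -0.3067,  0.1255]), np.float64(0.0018993034885387032))
```

Run:
```python
from z import *
np.set_printoptions(precision=4,suppress=True)
t=cv2.imread("pics/top3.png");g=cv2.cvtColor(t,cv2.COLOR_BGR2GRAY)[275:310,308:340];_,m=cv2.threshold(g,190,255,0);c=max(cv2.findContours(m,0,2)[0],key=cv2.contourArea);e=cv2.fitEllipse(c);print("top can",e)
print("T can",proj("top",(.4688,-.0388,.055))-(np.array(e[0])+[308,275]))
S=np.array([(265,233),(235.6,234.6),(206.2,235.9),(176.5,237.4)])+[-.3,.9];T=np.array([(364.3,236.8),(390,241.2),(416,245.5),(442,249.8)])+[.4,-1.4]
for a,b in zip(S,T):print(tri(a,b))
```

```text
top can ((16.146276473999023, 18.346521377563477), (20.58688735961914, 20.661821365356445), 19.239986419677734)
T can [-0.3082 -2.1483]
(array([ 0.602 , -0.1287,  0.1271]), np.float64(0.0019886789294784497))
(array([ 0.5929, -0.1881,  0.1263]), np.float64(0.0015931006821165745))
(array([ 0.5841, -0.2475,  0.1269]), np.float64(0.0020240973928659298))
(array([ 0.5753, -0.3072,  0.1269]), np.float64(0.0020164168818233258))
```

Request:
servo_tool(dp=[[0.02,0,-0.3],[0,0,-0.5],[0,0,-0.5],[0,0,0],[0,0,0]], turn=[[0,0,0],[0,0,0],[0,0,0],[0,0,0],[0,0,0]], claw=0.4)

```text
time: 23.4
tool_pos: [0.5409, 0.1782, 0.1015]
tool_rot: [0.691, 0.723, 0.0, 0.0]
ft_force: [-0.5, 0.7, 0.4]
opening: 0.403
```

Run:
```python
from z import *
zoom("scene",360,150,90,80,8,"s11.png",3);print(ctrl.sense()["tool_pos"],ctrl.sense()["ft_force"])
```

```text
[0.54127068 0.17834683 0.10224753] [-0.63630554  0.24527476  0.32218366]
```

View pics/s11.png

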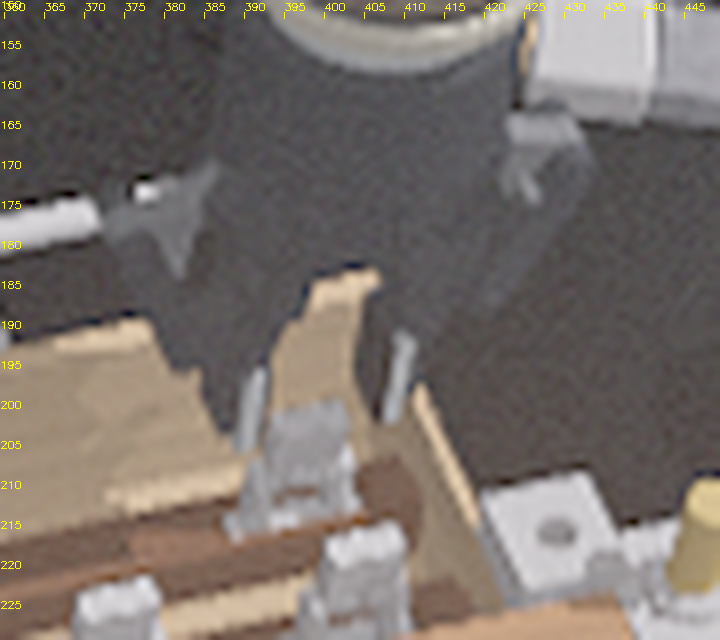

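Request:
servo_tool(dp=[[0,0,-0.2],[0,0,-0.22],[0,0,0],[0,0,0]], turn=[[0,0,0],[0,0,0],[0,0,0],[0,0,0]])

```text
time: 24.05
tool_pos: [0.5407, 0.1781, 0.0801]
tool_rot: [0.691, 0.723, -0.0, -0.0]
ft_force: [-0.8, 0.1, -0.6]
opening: 0.4
```

Request:
servo_tool(dp=[[0,0,0],[0,0,0],[0,0,0],[0,0,0],[0,0,0]], turn=[[0,0,0],[0,0,0],[0,0,0],[0,0,0],[0,0,0]], claw=0, squeeze=40)

```text
time: 24.68
tool_pos: [0.5408, 0.1782, 0.0804]
tool_rot: [0.691, 0.723, 0.0, 0.0]
ft_force: [0.2, -0.7, 0.6]
opening: 0.246
```

Request:
servo_tool(dp=[[0,0,0.2],[0,0,0.4],[0,0,0.7],[0,0,0.8],[0,0,0.6],[0,0,0.3],[0,0,0]], turn=[[0,0,0],[0,0,0],[0,0,0],[0,0,0],[0,0,0],[0,0,0],[0,0,0]])

```text
time: 25.55
tool_pos: [0.541, 0.1782, 0.2311]
tool_rot: [0.691, 0.723, 0.001, 0.0]
ft_force: [-0.2, 0.2, -0.8]
opening: 0.244
```

Request:
servo_tool(dp=[[0.08,-0.5,0],[0.08,-0.65,0],[0.08,-0.7,0],[0.08,-0.7,0],[0.08,-0.7,0],[0.08,-0.7,0],[0.09,-0.7,0],[0.09,-0.7,-0.2],[0.09,-0.5,-0.4],[0.08,-0.23,-0.4],[0,0,0],[0,0,0]], turn=[[0,0,-0.02],[0,0,-0.02],[0,0,-0.02],[0,0,-0.02],[0,0,-0.02],[0,0,-0.02],[0,0,-0.02],[0,0,-0.02],[0,0,-0.02],[0,0,-0.012],[0,0,0],[0,0,0]])

```text
time: 27.05
tool_pos: [0.5823, -0.1244, 0.18]
tool_rot: [0.756, 0.654, 0.0, -0.001]
ft_force: [0.2, 0.4, -1.0]
opening: 0.241
```

Run:
```python
from z import *
zoom("scene",215,150,100,120,5,"s12.png",3);zoom("top",320,180,100,90,6,"t12.png",3);s=ctrl.sense();print(s["tool_pos"],s["ft_force"],s["tool_rot"])
print(2*np.degrees(np.arctan2(s["tool_rot"][1],s["tool_rot"][0])))
```

```text
[ 0.5825086  -0.12531131  0.18092206] [-0.49017237  0.32108588 -0.56000571] [7.56423343e-01 6.54082139e-01 4.41511366e-04 2.95003393e-04]
81.70019293273705
```

View pics/s12.png

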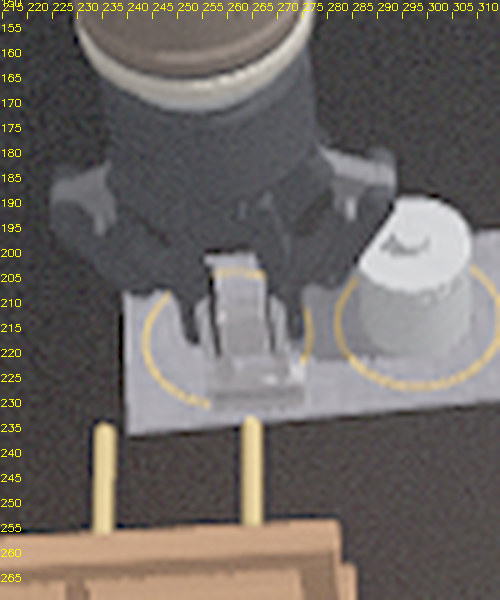

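View pics/t12.png

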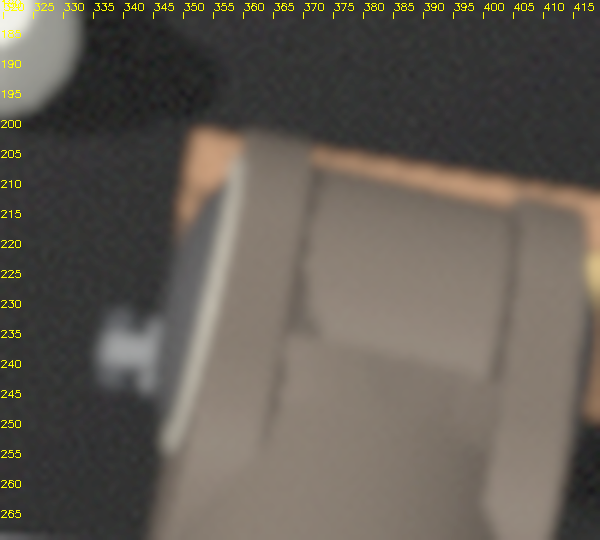

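Request:
servo_tool(dp=[[0,0,-0.22],[0,0,-0.22],[0,0,0],[0,0,0]], turn=[[0,0,0],[0,0,0],[0,0,0],[0,0,0]])

```text
time: 27.85
tool_pos: [0.5822, -0.126, 0.1581]
tool_rot: [0.757, 0.654, -0.0, -0.0]
ft_force: [0.7, -0.9, -0.5]
opening: 0.246
```

Run:
```python
from z import *
zoom("scene",235,180,60,90,8,"s13.png",3);s=ctrl.sense();print(s["tool_pos"],s["ft_force"])
p=s["tool_pos"]
for z in(-.037-.009,-.037+.009,-.066): print(z,proj("scene",p+[0,0,z]))
print(proj("scene",(.602,-.1287,.122)))
```

```text
[ 0.58241741 -0.12598761  0.15859135] [-0.78769669 -0.21485297 -2.01981748]
-0.046 [264.7902799  230.15747927]
-0.027999999999999997 [263.99390652 225.1281237 ]
-0.066 [265.6507421  235.59157654]
[264.44903901 235.32738064]
```

View pics/s13.png

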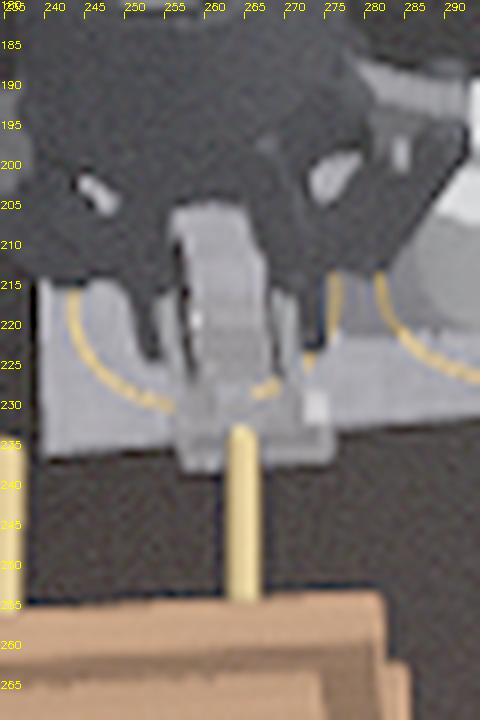

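Request:
servo_tool(dp=[[0,0,0.05],[0.1,-0.015,0],[0.1,-0.015,0],[0.1,-0.015,0],[0,0,0],[0,0,0]], turn=[[0,0,0],[0,0,0],[0,0,0],[0,0,0],[0,0,0],[0,0,0]])

```text
time: 28.75
tool_pos: [0.5971, -0.1281, 0.1606]
tool_rot: [0.757, 0.654, -0.0, -0.0]
ft_force: [-0.3, -1.0, -0.5]
opening: 0.241
```

Run:
```python
from z import *
zoom("scene",235,180,60,90,8,"s14.png",3);s=ctrl.sense();print(s["tool_pos"],s["ft_force"])
```

```text
[ 0.59707692 -0.12812147  0.16079088] [-0.53519325 -0.49151421 -0.57745231]
```

View pics/s14.png

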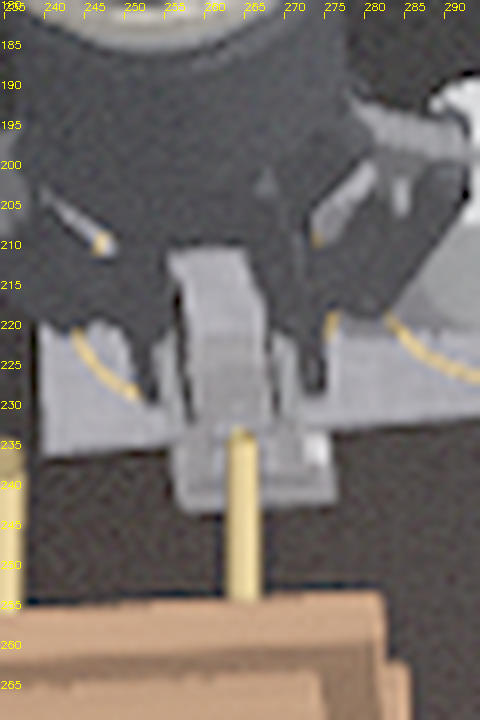

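Request:
servo_tool(dp=[[0,0,0.03],[0.08,-0.01,0],[0.08,-0.01,0],[0,0,0],[0,0,0]], turn=[[0,0,0],[0,0,0],[0,0,0],[0,0,0],[0,0,0]])

```text
time: 29.52
tool_pos: [0.6051, -0.1292, 0.1622]
tool_rot: [0.757, 0.654, -0.0, -0.0]
ft_force: [0.3, 0.5, -0.4]
opening: 0.244
```

Run:
```python
from z import *
zoom("scene",235,180,60,90,8,"s15.png",3);s=ctrl.sense();print(s["tool_pos"],s["ft_force"])
```

```text
[ 0.60512208 -0.12913078  0.16226595] [ 0.38037936  0.00789541 -0.85107684]
```

View pics/s15.png

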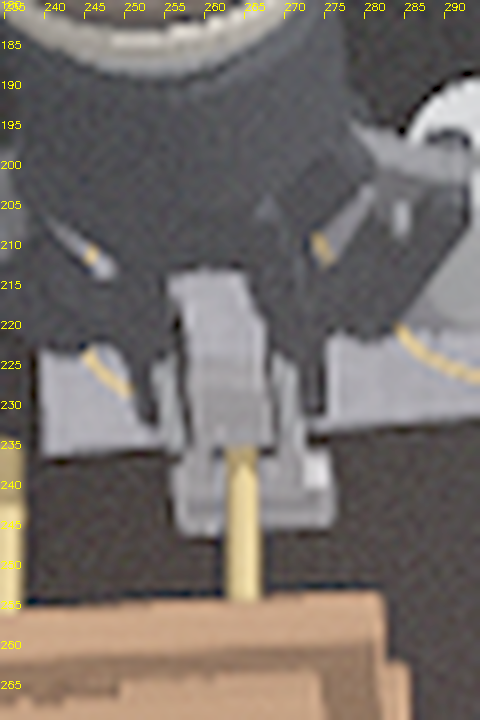

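Request:
servo_tool(dp=[[0.11,-0.016,-0.01],[0.11,-0.016,-0.01],[0.11,-0.016,-0.01],[0,0,0],[0,0,0]], turn=[[0,0,0],[0,0,0],[0,0,0],[0,0,0],[0,0,0]])

```text
time: 30.3
tool_pos: [0.6216, -0.1316, 0.1607]
tool_rot: [0.757, 0.654, -0.0, -0.0]
ft_force: [-0.0, -0.5, -0.6]
opening: 0.249
```

Request:
servo_tool(dp=[[0,0,-0.04],[0,0,-0.04],[0,0,0],[0,0,0]], turn=[[0,0,0],[0,0,0],[0,0,0],[0,0,0]])

```text
time: 30.8
tool_pos: [0.6219, -0.1316, 0.1581]
tool_rot: [0.757, 0.654, 0.0, 0.0]
ft_force: [-3.2, 1.1, 9.7]
opening: 0.246
```

Request:
servo_tool(dp=[[0,0,0.015],[0,0,0],[0,0,0],[0,0,0],[0,0,0]], turn=[[0,0,0],[0,0,0],[0,0,0],[0,0,0],[0,0,0]], claw=0.4)

```text
time: 31.42
tool_pos: [0.6217, -0.1316, 0.1574]
tool_rot: [0.757, 0.654, -0.0, -0.0]
ft_force: [-0.2, -0.5, -0.3]
opening: 0.4
```

Request:
servo_tool(dp=[[0,0,0.3],[0,0,0.5],[0,0,0.7],[0,0,0],[0,0.5,0],[0,0.9,0],[0,0.9,0]], turn=[[0,0,0],[0,0,0],[0,0,0],[0,0,0],[0,0,0],[0,0,0],[0,0,0]])

```text
time: 32.3
tool_pos: [0.6215, -0.0157, 0.2327]
tool_rot: [0.757, 0.653, -0.0, -0.0]
ft_force: [-0.3, 0.4, 0.4]
opening: 0.399
```

Run:
```python
from z import *
s=zoom("scene",225,170,110,100,7,"s16.png",2);cv2.imwrite("pics/scene16.png",s);print(ctrl.sense()["tool_pos"])
```

```text
[ 0.62153886 -0.00930915  0.23240604]
```

View pics/s16.png

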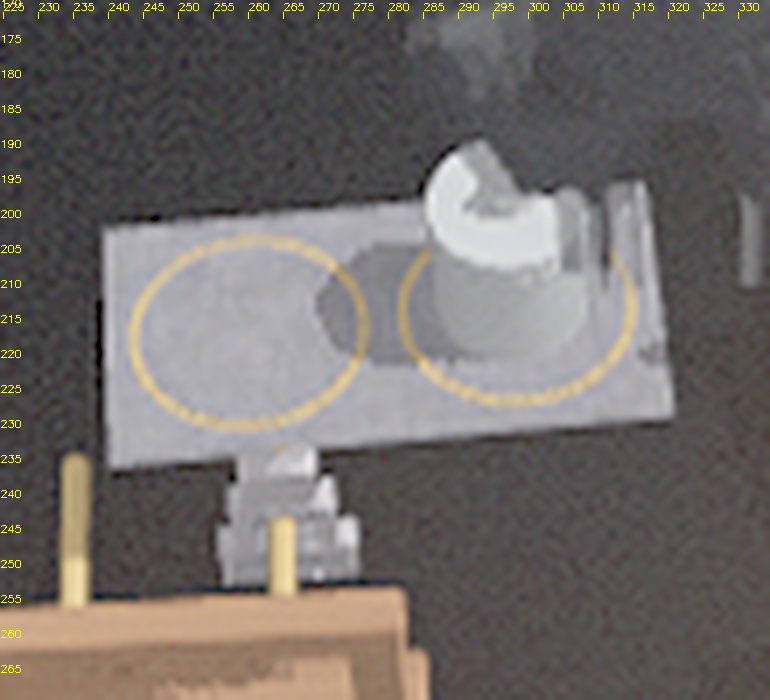

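Request:
servo_tool(dp=[[-0.12,0.6,0],[-0.12,0.7,0],[-0.12,0.7,0],[-0.12,0.7,0],[-0.12,0.6,0],[-0.12,0.4,0],[0,0.1,0],[0,0,0],[0,0,0]], turn=[[0,0,0.03],[0,0,0.03],[0,0,0.03],[0,0,0.03],[0,0,0.03],[0,0,0.03],[0,0,0.012],[0,0,0],[0,0,0]], claw=0.35)

```text
time: 33.52
tool_pos: [0.5862, 0.1718, 0.2326]
tool_rot: [0.691, 0.722, -0.0, 0.0]
ft_force: [-0.1, -0.6, -0.3]
opening: 0.35
```

Request:
servo_tool(dp=[[-0.02,0.19,-0.4],[0,0,-0.7],[0,0,-0.8],[0,0,-0.6],[0,0,0],[0,0,0]], turn=[[0,0,0],[0,0,0],[0,0,0],[0,0,0],[0,0,0],[0,0,0]])

```text
time: 34.28
tool_pos: [0.5857, 0.1825, 0.1088]
tool_rot: [0.691, 0.723, 0.001, 0.0]
ft_force: [0.2, 0.6, 0.6]
opening: 0.345
```

Run:
```python
from z import *
zoom("scene",360,150,90,90,8,"s17.png",3);print(ctrl.sense()["tool_pos"],ctrl.sense()["ft_force"])
```

```text
[0.5856999  0.18306294 0.10920426] [-1.11960649  0.74702318 -0.05775514]
```

View pics/s17.png

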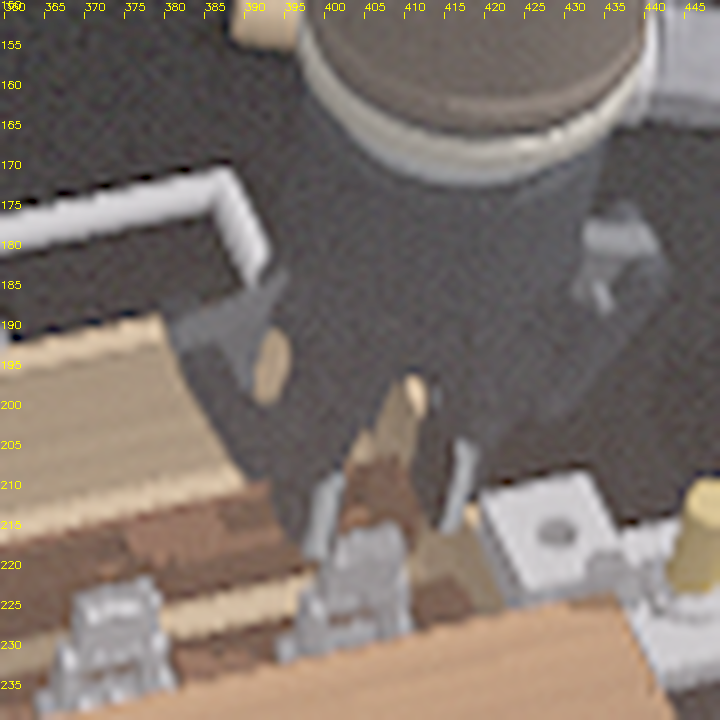

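Request:
servo_tool(dp=[[0,-0.05,-0.2],[0,0,-0.3],[0,0,0],[0,0,0]], turn=[[0,0,0],[0,0,0],[0,0,0],[0,0,0]])

```text
time: 34.92
tool_pos: [0.5846, 0.1805, 0.0822]
tool_rot: [0.691, 0.723, -0.0, -0.0]
ft_force: [-0.2, 0.4, -0.6]
opening: 0.353
```

Request:
servo_tool(dp=[[0,0,0],[0,0,0],[0,0,0],[0,0,0],[0,0,0]], turn=[[0,0,0],[0,0,0],[0,0,0],[0,0,0],[0,0,0]], claw=0)

```text
time: 35.55
tool_pos: [0.5847, 0.1805, 0.0826]
tool_rot: [0.691, 0.723, 0.0, 0.0]
ft_force: [0.6, -0.2, -0.1]
opening: 0.246
```

Request:
servo_tool(dp=[[0,0,0.2],[0,0,0.4],[0,0,0.7],[0,0,0.8],[0,0,0.6],[0,0,0.3],[0,0,0]], turn=[[0,0,0],[0,0,0],[0,0,0],[0,0,0],[0,0,0],[0,0,0],[0,0,0]])

```text
time: 36.42
tool_pos: [0.585, 0.1806, 0.2335]
tool_rot: [0.691, 0.723, 0.001, 0.0]
ft_force: [-1.0, -0.8, -0.7]
opening: 0.244
```

Request:
servo_tool(dp=[[-0.03,-0.5,0],[-0.03,-0.7,0],[-0.03,-0.8,0],[-0.03,-0.8,0],[-0.03,-0.8,0],[-0.03,-0.8,0],[-0.03,-0.8,0],[-0.02,-0.8,0],[0,-0.8,0],[0,-0.5,-0.2],[0,0,-0.4],[0,0,0]], turn=[[0,0,-0.02],[0,0,-0.02],[0,0,-0.02],[0,0,-0.02],[0,0,-0.02],[0,0,-0.02],[0,0,-0.02],[0,0,-0.02],[0,0,-0.02],[0,0,-0.012],[0,0,0],[0,0,0]])

```text
time: 37.92
tool_pos: [0.5714, -0.1843, 0.1997]
tool_rot: [0.757, 0.654, -0.001, -0.002]
ft_force: [-0.7, 0.8, -0.5]
opening: 0.244
```

Request:
servo_tool(dp=[[0,0,0],[0,0,0]], turn=[[0,0,0],[0,0,0]])

```text
time: 38.17
tool_pos: [0.5736, -0.1841, 0.2031]
tool_rot: [0.756, 0.654, 0.0, 0.0]
ft_force: [0.4, -0.7, 0.7]
opening: 0.246
```

Request:
servo_tool(dp=[[0,-0.02,-0.3],[0,0,-0.3],[0,0,-0.17],[0,0,0],[0,0,0]], turn=[[0,0,0],[0,0,0],[0,0,0],[0,0,0],[0,0,0]])

```text
time: 38.8
tool_pos: [0.5734, -0.1856, 0.1642]
tool_rot: [0.757, 0.654, 0.0, 0.0]
ft_force: [-0.0, -0.1, -0.1]
opening: 0.24
```

Request:
servo_tool(dp=[[0.1,-0.015,0],[0.1,-0.015,0],[0.08,-0.01,0],[0,0,0],[0,0,0]], turn=[[0,0,0],[0,0,0],[0,0,0],[0,0,0],[0,0,0]])

```text
time: 39.42
tool_pos: [0.5871, -0.1875, 0.1639]
tool_rot: [0.757, 0.654, -0.0, -0.0]
ft_force: [0.7, -0.9, -0.2]
opening: 0.248
```

Run:
```python
from z import *
zoom("scene",205,180,70,90,8,"s18.png",3);s=ctrl.sense();print(s["tool_pos"],s["ft_force"])
```

```text
[ 0.58706311 -0.18758668  0.16404314] [ 0.09308765 -0.74187293 -0.32638773]
```

View pics/s18.png

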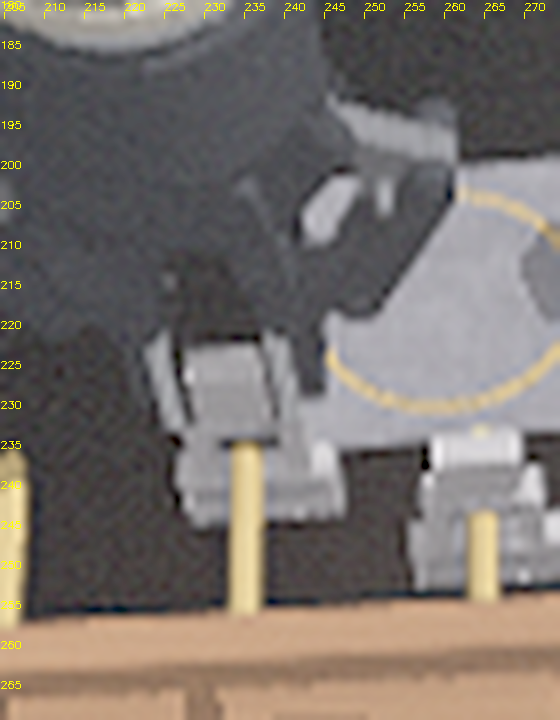

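Request:
servo_tool(dp=[[0.1,-0.015,0],[0.1,-0.015,0],[0,0,0],[0,0,0]], turn=[[0,0,0],[0,0,0],[0,0,0],[0,0,0]])

```text
time: 40.08
tool_pos: [0.5971, -0.1891, 0.1639]
tool_rot: [0.757, 0.654, -0.0, -0.0]
ft_force: [-0.3, -0.4, -0.9]
opening: 0.243
```

Run:
```python
from z import *
zoom("scene",205,180,70,90,8,"s19.png",3);s=ctrl.sense();print(s["tool_pos"],s["ft_force"])
```

```text
[ 0.59706974 -0.18908339  0.16403466] [-0.09834476  0.66904533 -1.42744346]
```

View pics/s19.png

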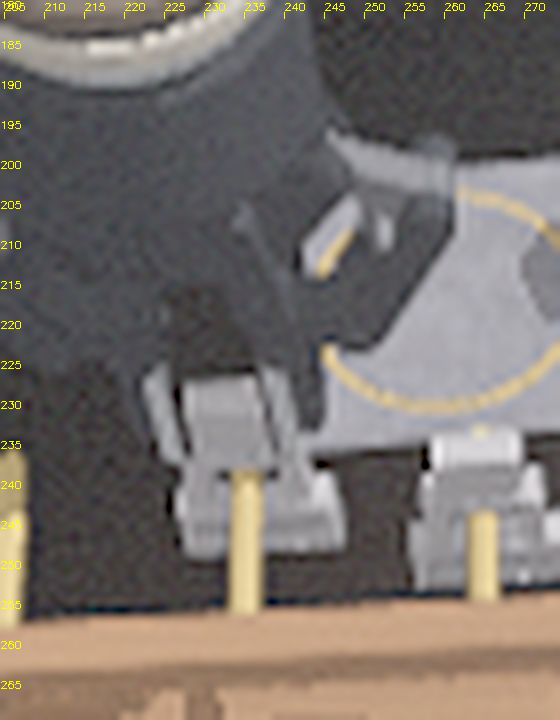

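Inserted. Advance further, lower, release.

Request:
servo_tool(dp=[[0.11,-0.016,-0.01],[0.11,-0.016,-0.01],[0.08,-0.012,-0.01],[0,0,0],[0,0,0]], turn=[[0,0,0],[0,0,0],[0,0,0],[0,0,0],[0,0,0]])

```text
time: 40.85
tool_pos: [0.6121, -0.1912, 0.1624]
tool_rot: [0.757, 0.654, -0.0, -0.0]
ft_force: [0.2, -0.5, 0.6]
opening: 0.241
```

Request:
servo_tool(dp=[[0,0,-0.03],[0,0,0],[0,0,0]], turn=[[0,0,0],[0,0,0],[0,0,0]])

```text
time: 41.22
tool_pos: [0.6122, -0.1912, 0.1611]
tool_rot: [0.757, 0.654, 0.0, -0.0]
ft_force: [-0.4, 0.2, -0.5]
opening: 0.245
```

Request:
servo_tool(dp=[[0,0,-0.02],[0,0,0],[0,0,0]], turn=[[0,0,0],[0,0,0],[0,0,0]])

```text
time: 41.6
tool_pos: [0.6123, -0.1913, 0.1604]
tool_rot: [0.757, 0.654, 0.0, 0.0]
ft_force: [-0.3, 0.1, 2.4]
opening: 0.242
```

Request:
servo_tool(dp=[[0,0,0],[0,0,0],[0,0,0],[0,0,0]], turn=[[0,0,0],[0,0,0],[0,0,0],[0,0,0]], claw=0.36)

```text
time: 42.1
tool_pos: [0.6122, -0.1912, 0.1599]
tool_rot: [0.757, 0.654, -0.0, -0.0]
ft_force: [0.0, 0.0, 0.1]
opening: 0.362
```

Request:
servo_tool(dp=[[0,0,0.3],[0,0,0.5],[0,0,0.7],[0,0,0],[0,0.5,0],[0,0.8,0],[0,0.8,0],[0,0.8,0],[-0.1,0.8,0],[-0.1,0.7,0],[0,0,0],[0,0,0]], turn=[[0,0,0],[0,0,0],[0,0,0],[0,0,0],[0,0,0.03],[0,0,0.03],[0,0,0.03],[0,0,0.03],[0,0,0.04],[0,0,0.032],[0,0,0],[0,0,0]])

```text
time: 43.6
tool_pos: [0.6017, 0.0292, 0.2346]
tool_rot: [0.69, 0.724, -0.0, -0.0]
ft_force: [0.3, -0.4, -0.6]
opening: 0.359
```

Run:
```python
from z import *
s=zoom("scene",205,180,150,90,5,"s20.png",2);s=ctrl.sense();print(s["tool_pos"],s["tool_rot"])
```

```text
[0.60203785 0.02783975 0.2347977 ] [ 6.91020500e-01  7.22835057e-01 -3.85324528e-04  3.66021862e-06]
```

View pics/s20.png

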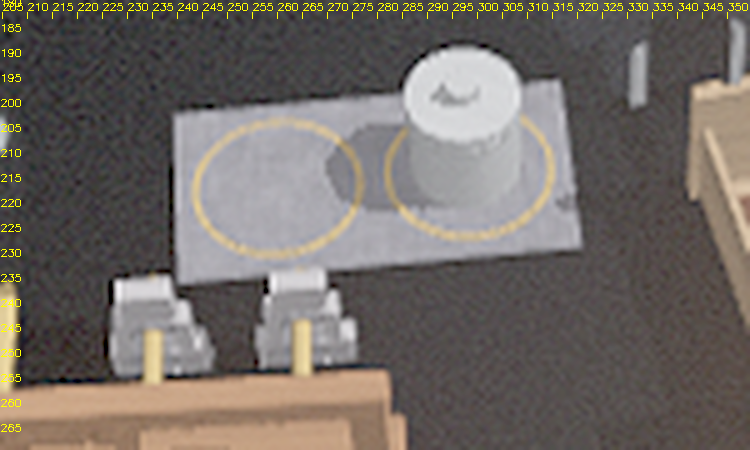

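Request:
servo_tool(dp=[[-0.09,0.5,0],[-0.09,0.6,0],[-0.09,0.53,0],[0,0,-0.5],[0,0,-0.8],[0,0,-0.8],[0,0,-0.45],[0,0,0],[0,0,0]], turn=[[0,0,0],[0,0,0],[0,0,0],[0,0,0],[0,0,0],[0,0,0],[0,0,0],[0,0,0],[0,0,0]])

```text
time: 44.82
tool_pos: [0.5895, 0.1097, 0.1085]
tool_rot: [0.691, 0.723, 0.0, 0.0]
ft_force: [0.1, 0.6, -0.1]
opening: 0.363
```

Run:
```python
from z import *
zoom("scene",340,160,90,90,8,"s21.png",3);print(ctrl.sense()["tool_pos"],ctrl.sense()["ft_force"])
```

```text
[0.58957981 0.11022352 0.10892596] [ 0.79841131 -0.14770045  0.59882128]
```

View pics/s21.png

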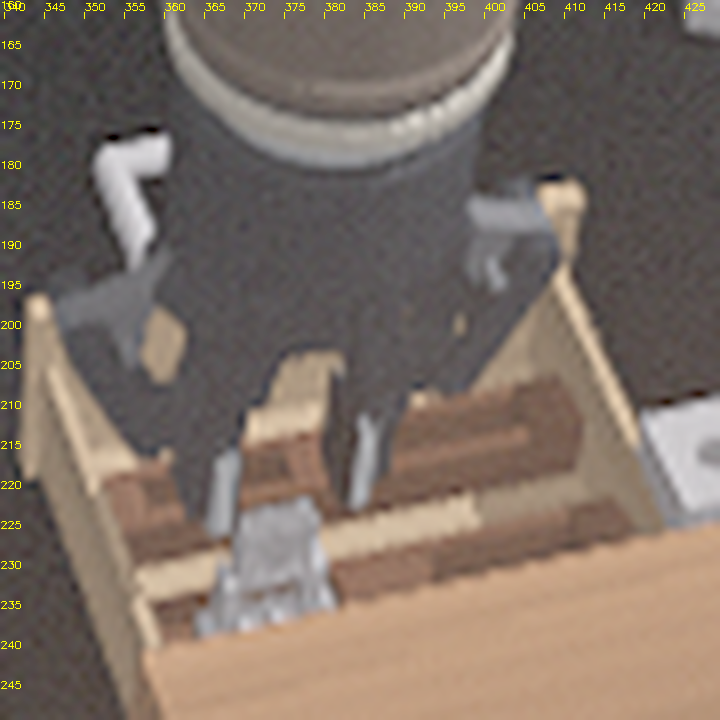

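Request:
servo_tool(dp=[[0,0,-0.25],[0,0,-0.27],[0,0,0],[0,0,0]], turn=[[0,0,0],[0,0,0],[0,0,0],[0,0,0]])

```text
time: 45.48
tool_pos: [0.5886, 0.1102, 0.0813]
tool_rot: [0.691, 0.723, -0.0, -0.0]
ft_force: [0.4, 0.0, 0.2]
opening: 0.363
```

Request:
servo_tool(dp=[[0,0,0],[0,0,0],[0,0,0],[0,0,0],[0,0,0]], turn=[[0,0,0],[0,0,0],[0,0,0],[0,0,0],[0,0,0]], claw=0)

```text
time: 46.1
tool_pos: [0.5889, 0.1103, 0.0818]
tool_rot: [0.691, 0.723, 0.0, 0.0]
ft_force: [0.6, 0.1, 1.6]
opening: 0.24
```

Request:
servo_tool(dp=[[0,0,0.2],[0,0,0.4],[0,0,0.7],[0,0,0.8],[0,0,0.6],[0,0,0.3],[0,0,0]], turn=[[0,0,0],[0,0,0],[0,0,0],[0,0,0],[0,0,0],[0,0,0],[0,0,0]])

```text
time: 46.98
tool_pos: [0.589, 0.1103, 0.2323]
tool_rot: [0.691, 0.723, 0.001, 0.0]
ft_force: [0.2, 0.7, -1.3]
opening: 0.243
```

Request:
servo_tool(dp=[[-0.06,-0.5,0],[-0.06,-0.7,0],[-0.06,-0.75,0],[-0.06,-0.75,0],[-0.06,-0.75,0],[-0.06,-0.75,0],[-0.06,-0.75,0],[-0.06,-0.75,0],[0,-0.75,0],[0,-0.65,-0.2],[0,0,-0.4],[0,0,0]], turn=[[0,0,-0.02],[0,0,-0.02],[0,0,-0.02],[0,0,-0.02],[0,0,-0.02],[0,0,-0.02],[0,0,-0.02],[0,0,-0.02],[0,0,-0.02],[0,0,-0.012],[0,0,0],[0,0,0]])

```text
time: 48.48
tool_pos: [0.5622, -0.2456, 0.1987]
tool_rot: [0.758, 0.653, -0.002, -0.002]
ft_force: [0.7, 0.3, -0.4]
opening: 0.241
```

Request:
servo_tool(dp=[[0,0,-0.2],[0,0,0],[0,0,0]], turn=[[0,0,0],[0,0,0],[0,0,0]])

```text
time: 48.85
tool_pos: [0.5649, -0.2445, 0.1919]
tool_rot: [0.757, 0.654, 0.0, 0.0]
ft_force: [-0.2, -0.2, 0.4]
opening: 0.244
```

Request:
servo_tool(dp=[[0,0,-0.3],[0,0,-0.27],[0,0,0],[0,0,0]], turn=[[0,0,0],[0,0,0],[0,0,0],[0,0,0]])

```text
time: 49.35
tool_pos: [0.5647, -0.2448, 0.1629]
tool_rot: [0.757, 0.654, -0.0, -0.0]
ft_force: [0.2, 0.9, -0.3]
opening: 0.242
```

Request:
servo_tool(dp=[[0.1,-0.015,0],[0.1,-0.015,0],[0.08,-0.01,0],[0,0,0],[0,0,0]], turn=[[0,0,0],[0,0,0],[0,0,0],[0,0,0],[0,0,0]])

```text
time: 49.98
tool_pos: [0.5786, -0.2467, 0.163]
tool_rot: [0.757, 0.654, -0.0, -0.0]
ft_force: [-0.4, -0.4, 0.0]
opening: 0.241
```

Run:
```python
from z import *
zoom("scene",170,180,70,90,8,"s22.png",3);s=ctrl.sense();print(s["tool_pos"],s["ft_force"])
```

```text
[ 0.5785599  -0.24673708  0.16304781] [ 0.32121897  1.11076261 -1.01867   ]
```

View pics/s22.png

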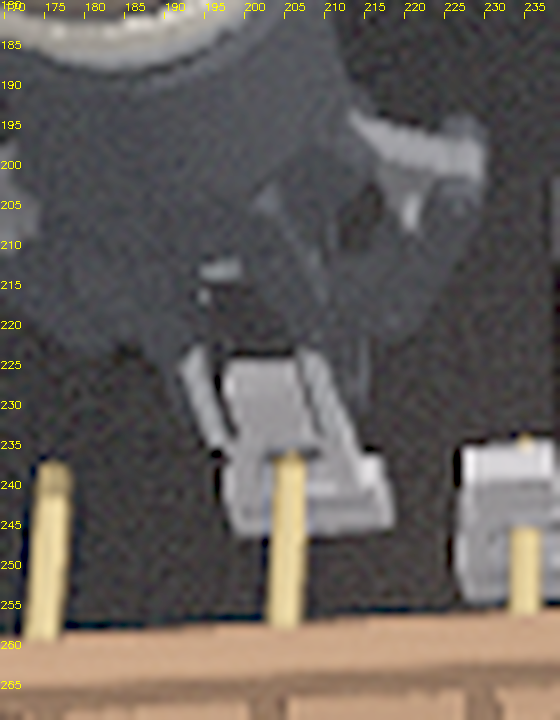

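Request:
servo_tool(dp=[[0.1,-0.015,0],[0.1,-0.015,0],[0,0,0],[0,0,0]], turn=[[0,0,0],[0,0,0],[0,0,0],[0,0,0]])

```text
time: 50.62
tool_pos: [0.5886, -0.2482, 0.1629]
tool_rot: [0.757, 0.654, -0.0, -0.0]
ft_force: [-0.9, 0.2, -0.8]
opening: 0.243
```

Run:
```python
from z import *
zoom("scene",170,180,70,90,8,"s23.png",3);s=ctrl.sense();print(s["tool_pos"],s["ft_force"])
```

```text
[ 0.58859289 -0.24822995  0.16301403] [ 0.19279611 -0.67959965 -1.03138614]
```

View pics/s23.png

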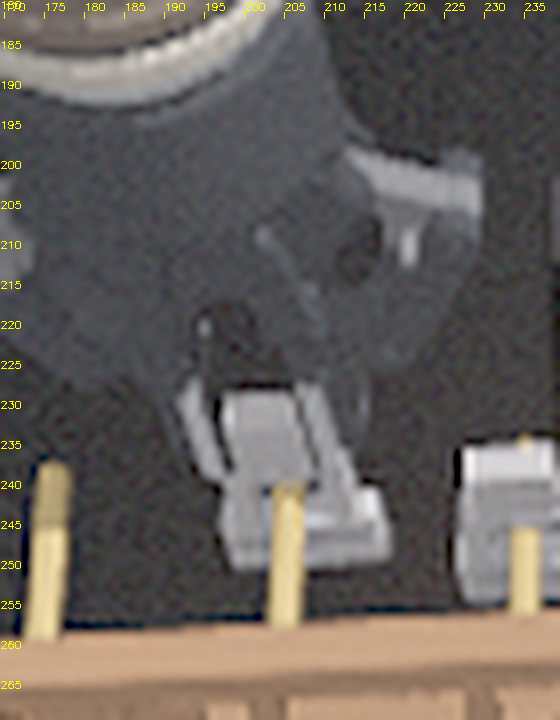

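Inserted.

Request:
servo_tool(dp=[[0.11,-0.016,-0.01],[0.11,-0.016,-0.01],[0.08,-0.012,-0.01],[0,0,-0.03],[0,0,0],[0,0,0]], turn=[[0,0,0],[0,0,0],[0,0,0],[0,0,0],[0,0,0],[0,0,0]])

```text
time: 51.52
tool_pos: [0.6037, -0.2504, 0.1602]
tool_rot: [0.757, 0.654, 0.0, 0.0]
ft_force: [0.5, 0.5, 0.3]
opening: 0.248
```

Request:
servo_tool(dp=[[0,0,-0.02],[0,0,0],[0,0,0]], turn=[[0,0,0],[0,0,0],[0,0,0]])

```text
time: 51.9
tool_pos: [0.6038, -0.2505, 0.1598]
tool_rot: [0.757, 0.654, 0.0, 0.0]
ft_force: [-2.1, 0.2, 5.4]
opening: 0.247
```

Request:
servo_tool(dp=[[0,0,0],[0,0,0],[0,0,0],[0,0,0]], turn=[[0,0,0],[0,0,0],[0,0,0],[0,0,0]], claw=0.36)

```text
time: 52.4
tool_pos: [0.6036, -0.2504, 0.1589]
tool_rot: [0.757, 0.654, -0.0, -0.0]
ft_force: [-0.1, -0.5, 0.0]
opening: 0.363
```

Request:
servo_tool(dp=[[0,0,0.3],[0,0,0.5],[0,0,0.7],[-0.3,0,0],[-0.5,0.5,0],[-0.5,0.8,0],[-0.6,0.8,0],[-0.6,0.8,0],[-0.5,0.8,0],[-0.5,0.7,0],[0,0.8,0],[0,0.8,0]], turn=[[0,0,0],[0,0,0],[0,0,0],[0,0,0],[0,0,0.03],[0,0,0.03],[0,0,0.03],[0,0,0.03],[0,0,0.04],[0,0,0.032],[0,0,0],[0,0,0]])

```text
time: 53.9
tool_pos: [0.4279, 0.0503, 0.2345]
tool_rot: [0.691, 0.723, 0.0, 0.0]
ft_force: [0.5, 1.2, -0.0]
opening: 0.358
```

Run:
```python
from z import *
s=zoom("scene",150,150,330,130,2,"s24.png",2);crop(s,150,180,180,110,4,"s24.png",.6);crop(s,330,130,150,140,5,"s24b.png",.6);s=ctrl.sense();print(s["tool_pos"],s["tool_rot"])
```

```text
[0.42805484 0.05330174 0.23433289] [ 6.88576699e-01  7.25163147e-01  6.77058173e-04 -2.86675442e-04]
```

View pics/s24.png

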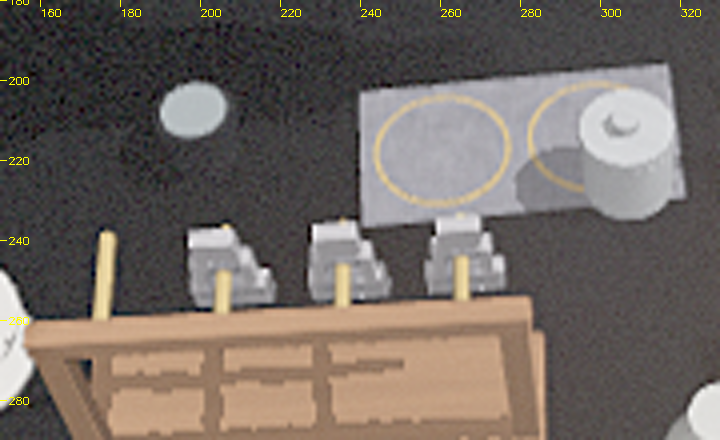

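View pics/s24b.png

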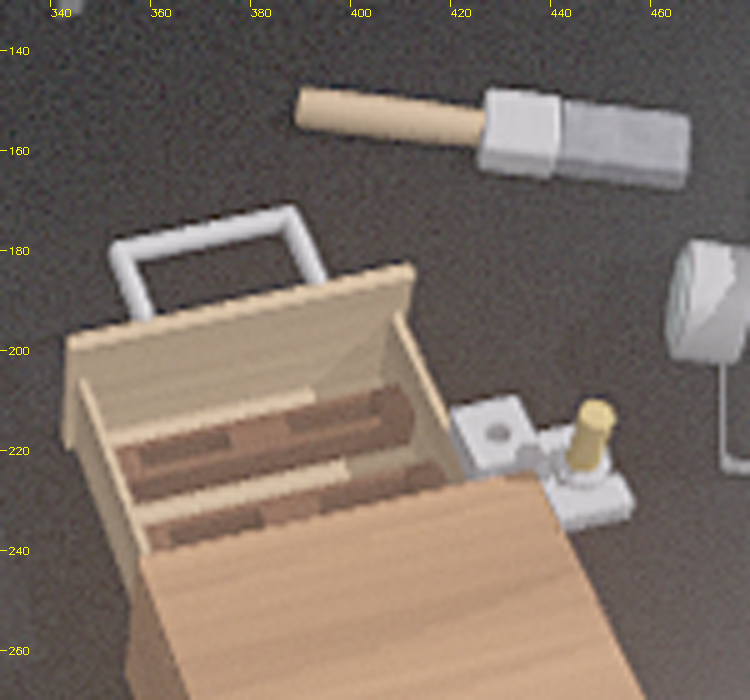

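Run:
```python
from z import *
np.set_printoptions(precision=4,suppress=True)
t=zoom("top",280,230,120,90,6,"t25.png",2)
g=cv2.cvtColor(t,cv2.COLOR_BGR2GRAY)
m=np.zeros_like(g);m[240:310,290:350]=(g[240:310,290:350]>190)*255
c=max(cv2.findContours(m,0,2)[0],key=cv2.contourArea);(a,b),r=cv2.minEnclosingCircle(c);print(a,b,r,plane("top",a+0,b-1.7,.055))
print(plane("scene",306.1,211.4,.055),ctrl.sense()["tool_pos"])
```

```text
318.6557312011719 276.1475524902344 10.508928298950195 [ 0.5089 -0.0256  0.055 ]
[ 0.5084 -0.0253  0.055 ] [0.4282 0.0496 0.2341]
```

View pics/t25.png

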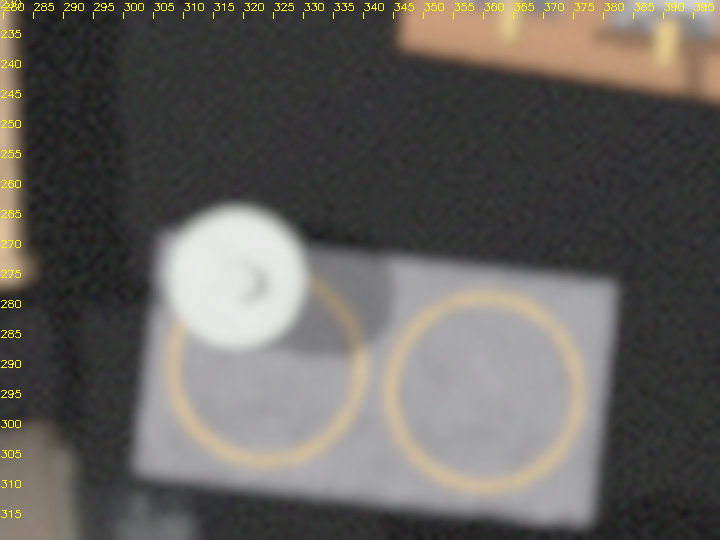

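Request:
servo_tool(dp=[[0.5,-0.5,0],[0.55,-0.5,0],[0.56,-0.5,0],[0,0,0],[0,0,-0.6],[0,0,-0.8],[0,0,-0.6],[0,0,0],[0,0,0]], turn=[[0,0,0],[0,0,0],[0,0,0],[0,0,0],[0,0,0],[0,0,0],[0,0,0],[0,0,0],[0,0,0]], claw=1, squeeze=20)

```text
time: 55.22
tool_pos: [0.5094, -0.0257, 0.1351]
tool_rot: [0.691, 0.723, 0.0, 0.0]
ft_force: [0.0, 0.3, 0.7]
opening: 1.004
```

Run:
```python
from z import *
zoom("scene",250,140,110,110,6,"s26.png",2);print(ctrl.sense()["tool_pos"])
```

```text
[ 0.5099697  -0.02555566  0.13556257]
```

View pics/s26.png

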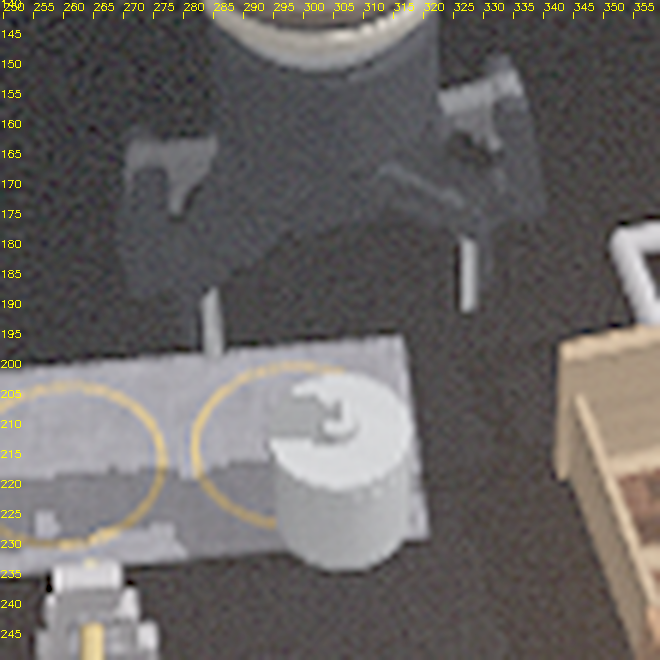

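Request:
servo_tool(dp=[[0,0,-0.5],[0,0,-0.5],[0,0,-0.5],[0,0,-0.5],[0,0,0],[0,0,0]], turn=[[0,0,0],[0,0,0],[0,0,0],[0,0,0],[0,0,0],[0,0,0]])

```text
time: 56.08
tool_pos: [0.5101, -0.0255, 0.0353]
tool_rot: [0.691, 0.723, 0.001, 0.001]
ft_force: [-0.3, -0.7, 0.6]
opening: 0.998
```

Request:
servo_tool(dp=[[0,0,0],[0,0,0],[0,0,0],[0,0,0],[0,0,0],[0,0,0],[0,0,0]], turn=[[0,0,0],[0,0,0],[0,0,0],[0,0,0],[0,0,0],[0,0,0],[0,0,0]], claw=0.55, squeeze=20)

```text
time: 56.95
tool_pos: [0.5098, -0.0254, 0.0351]
tool_rot: [0.691, 0.723, 0.001, 0.0]
ft_force: [-0.5, -1.5, 6.7]
opening: 0.638
```

Request:
servo_tool(dp=[[-0.1,-0.03,0],[-0.2,-0.07,0],[-0.2,-0.07,0],[-0.2,-0.07,0],[-0.1,-0.03,0],[0,0,0],[0,0,0],[0,0,0]], turn=[[0,0,0],[0,0,0],[0,0,0],[0,0,0],[0,0,0],[0,0,0],[0,0,0],[0,0,0]])

```text
time: 57.95
tool_pos: [0.4694, -0.0389, 0.0347]
tool_rot: [0.691, 0.723, 0.0, 0.0]
ft_force: [1.4, 1.6, 10.8]
opening: 0.631
```

Request:
servo_tool(dp=[[0,0,0],[0,0,0],[0,0,0],[0,0,0],[0,0,0]], turn=[[0,0,0],[0,0,0],[0,0,0],[0,0,0],[0,0,0]], claw=1)

```text
time: 58.58
tool_pos: [0.4691, -0.039, 0.034]
tool_rot: [0.691, 0.723, -0.0, -0.0]
ft_force: [0.6, 0.5, 1.1]
opening: 0.999
```

Request:
servo_tool(dp=[[0,0,0.4],[0,0,0.7],[0,0,0.8],[0,0,0.4],[-0.3,0.6,0],[-0.3,0.8,0],[-0.3,0.8,0],[-0.12,0.8,0],[0,0.6,0],[0,0,0],[0,0,0]], turn=[[0,0,0],[0,0,0],[0,0,0],[0,0,0],[0,0,0],[0,0,0],[0,0,0],[0,0,0],[0,0,0],[0,0,0],[0,0,0]])

```text
time: 59.95
tool_pos: [0.4181, 0.1403, 0.1489]
tool_rot: [0.691, 0.723, -0.0, 0.0]
ft_force: [0.3, -1.4, 0.8]
opening: 0.996
```

Run:
```python
from z import *
s=zoom("scene",240,150,240,130,3,"s27.png",2);print(ctrl.sense()["tool_pos"])
```

```text
[0.41820603 0.13986632 0.14894158]
```

View pics/s27.png

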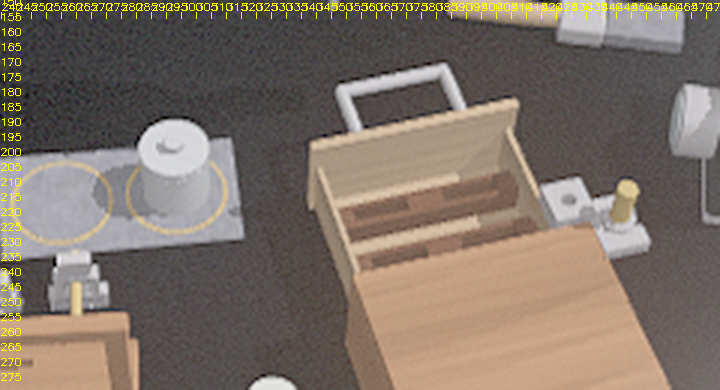

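Request:
servo_tool(dp=[[0,0,0],[0,0,0],[0,0,0],[0,0,-0.5],[0,0,-0.5],[0,0,-0.54],[0,0,0],[0,0,0]], turn=[[0,0,0],[0,0,0],[0,0,0],[0,0,0],[0,0,0],[0,0,0],[0,0,0],[0,0,0]], claw=0)

```text
time: 61.05
tool_pos: [0.4185, 0.1411, 0.0727]
tool_rot: [0.691, 0.723, 0.0, 0.0]
ft_force: [0.0, -0.5, 0.8]
opening: -0.001
```

Request:
servo_tool(dp=[[0.2,0.01,0],[0.2,0.01,0],[0.25,0.012,0],[0.25,0.012,0],[0.25,0.012,0],[0.25,0.012,0],[0.25,0.012,0],[0.25,0.012,0],[0.25,0.012,0],[0.25,0.012,0],[0.2,0.01,0],[0,0,0]], turn=[[0,0,0],[0,0,0],[0,0,0],[0,0,0],[0,0,0],[0,0,0],[0,0,0],[0,0,0],[0,0,0],[0,0,0],[0,0,0],[0,0,0]])

```text
time: 62.55
tool_pos: [0.5495, 0.147, 0.0721]
tool_rot: [0.691, 0.723, 0.0, 0.001]
ft_force: [-0.0, -0.4, -0.1]
opening: 0.002
```

Request:
servo_tool(dp=[[0.1,0,0],[0.1,0,0],[0.1,0,0],[0.05,0,0],[0,0,0]], turn=[[0,0,0],[0,0,0],[0,0,0],[0,0,0],[0,0,0]])

```text
time: 63.18
tool_pos: [0.5645, 0.1475, 0.0719]
tool_rot: [0.69, 0.723, -0.001, -0.001]
ft_force: [-5.8, 0.3, 3.7]
opening: 0.0
```

Request:
servo_tool(dp=[[0.04,0,0],[0.04,0,0],[0,0,0],[0,0,0]], turn=[[0,0,0],[0,0,0],[0,0,0],[0,0,0]])

```text
time: 63.68
tool_pos: [0.5648, 0.1475, 0.0715]
tool_rot: [0.69, 0.724, -0.004, -0.003]
ft_force: [-19.4, 0.3, 12.8]
opening: -0.0
```

Request:
servo_tool(dp=[[-0.2,0,0],[-0.5,0,0],[-0.6,0,0.3],[-0.6,0,0.7],[-0.5,-0.3,0.8],[-0.4,-0.2,0.8],[0,0,0],[0,0,0]], turn=[[0,0,0],[0,0,0],[0,0,0],[0,0,0],[0,0,0],[0,0,0],[0,0,0],[0,0,0]])

```text
time: 64.68
tool_pos: [0.4304, 0.1224, 0.2021]
tool_rot: [0.691, 0.723, 0.001, 0.0]
ft_force: [-0.4, 0.0, -0.9]
opening: 0.004
```

Run:
```python
from z import *
s=zoom("scene",150,150,330,180,2,"s28.png",2);crop(s,150,140,340,200,2,"s28.png",.6);cv2.imwrite("pics/scene28.png",s)
crop(s,340,170,130,100,6,"s28b.png",.6);cv2.imwrite("pics/top28.png",ctrl.capture("top"));print(ctrl.sense()["tool_pos"])
a=cv2.imread("pics/scene0.png")
for n,im in(("before",a),("after",s)):
    g=im[200:245,355:445];h=0
cv2.imwrite("pics/cmp.png",np.vstack([cv2.resize(a[195:250,340:470],None,fx=5,fy=5),cv2.resize(s[195:250,340:470],None,fx=5,fy=5)]))
```

```text
[0.42970375 0.12235848 0.20096693]
```

View pics/s28.png

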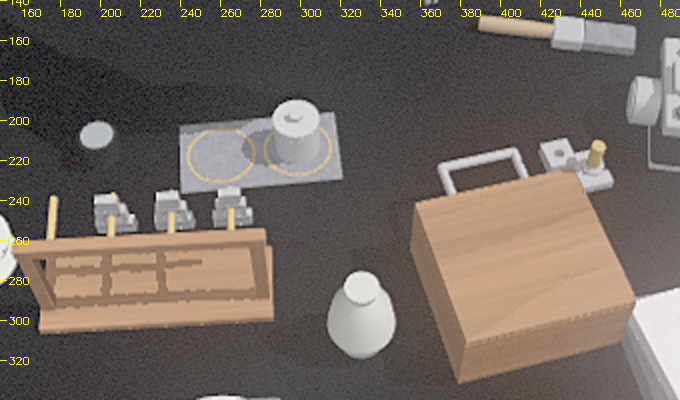

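View pics/cmp.png

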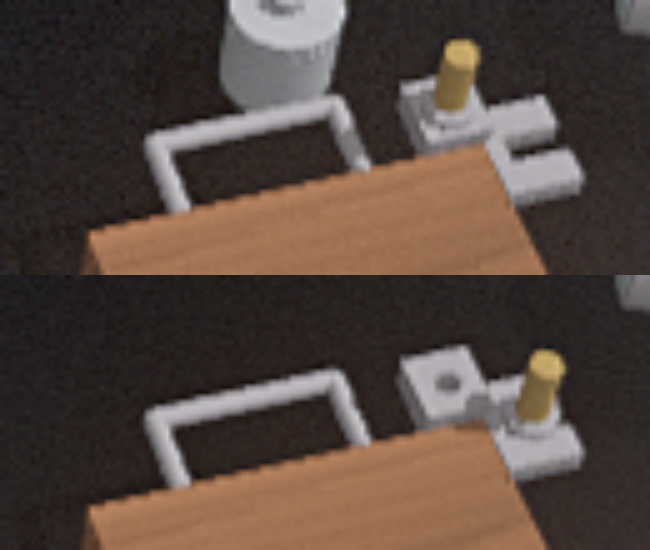

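View pics/top28.png

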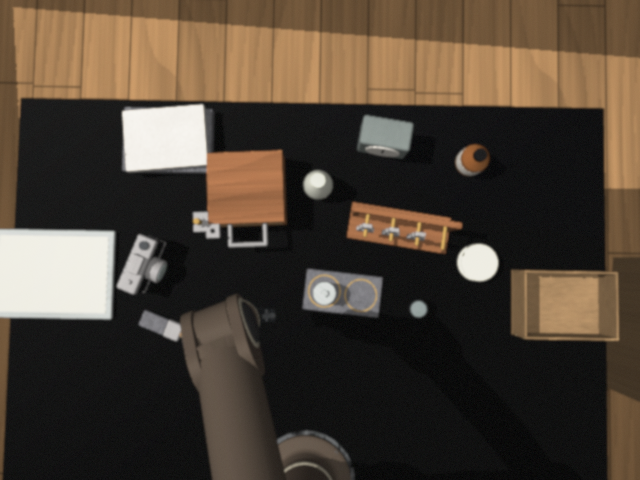

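```bash
python3 -c "
from cell import ctrl
print(ctrl.sense()['time'],ctrl.close_job())"
```

```text
the job is handed in; nothing more can be done
64.825 None
```

I did every step in the order asked and handed the job in at about 65 s. There was one canister and three clips in this start.

- **Canister:** I slid it into the left brass ring, gripped lightly and kept on the shelf. It was knocked out of the ring during the run, so I slid it back. The last pictures show it inside the ring.
- **Pin:** I drew it out of the bore and parked it in the side notch. It hangs upright with its collar on the ledge.
- **Clips:** I pulled the tray to its stop and hung the clips by their eyes on pegs 0, 1 and 2, one to a peg.
- **Tray:** I pushed it home until it pressed back with 19 N. The handle is in the same image position as at the start.
- **Everything else:** The bystanders look unmoved, and the gripper was clear of everything at hand-in.

The two cameras disagreed by up to about 8 mm, more than the calibration figure. I corrected for this from where the robot held the pin and canister. No check failed.

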